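Clean, load and lock the module test tray

TASK

Use the scraper block to wipe all the loose plastic chips off the pulled-out test tray into the catch bin beside it, without touching the chips with the fingers, and stand the scraper back upright on its mat. Once the tray is clean, stand all the power modules flat on the pulled-out tray, push the tray fully home and then swing the locking lever fully down. Leave the multimeter, spool and screwdriver where they are.

Things in the scene. Friction and masses are not known exactly. Their poses are not given: they have to be found in the camera images.
- unit: module test unit, fixed to the bench: teal housing with clear roof at the back (306 mm wide in y, from 95 to 250 mm behind the origin in x, roof top at z = 141 mm), slide-out tray in front, catch bin on its right (-y) side. Origin on the bench under the middle of the fully pulled-out tray; x points away from the robot into the housing, y to the left
- tray (a joint): how far the tray is pushed in, m: 0 fully pulled out (towards the robot), 0.135 fully home; it slides along the unit's +x and runs stiffly (about 3 N), staying where it is left
- tray_mid (a point): middle of the tray's bare aluminium top surface (60 mm above the bench), moving with the tray; axes as the unit's. The clear surface is 140 mm in x (-70 to +70) and reaches from y = +132 (left) to y = -134 mm (right). Left and back edges have curbs 20 mm high, the front is closed by the tray's white front panel, and the right edge (-y) is open above the catch bin
- tray_front (a point): middle of the outer (robot-side) face of the tray's white front panel, which is 280 mm wide, 10 mm thick, from 50 to 130 mm above the bench; a black pull ledge 120 x 10 mm stands 13 mm out of it at 70 mm above the bench
- bin_floor (a point): middle of the floor (4 mm above the bench) of the grey open catch bin, inside 154 mm in x and 112 mm in y; axes as the unit's. Its outer walls are 71 mm high; the wall next to the tray is 49 mm high and lies just under the tray's right edge
- lever (a joint): locking lever on the housing roof, rad: 0 = down and level, pointing towards the robot with its nose in front of the tray front; it starts raised at 0.85 to 1.1 and stays where it is left; about 2 N at its grip moves it. Axis along the unit's y, 170 mm in x from the unit's origin, 158 mm above the bench; arm 125 mm long, 18 mm wide, 10 mm thick
- lever_grip (a point): centre of the black round cross grip (20 mm diameter, 50 mm long in the unit's y) at the lever's free end
- mat: flat black rubber mat 200 x 120 x 4 mm (own x, y, z), fixed to the bench on the right; the scraper's place. Origin at the centre of its underside
- scraper: wooden scraper block: blade block 126 mm (own x) x 46 mm (y) x 24 mm (z) with an upright handle on top, centred, 70 mm along x, 16 mm thick along y, reaching from 24 to 56 mm above the underside; stands on the mat at the start; origin at the centre of its underside
- chip1: snapped-off black plastic casing piece, a block 32 x 24 x 18 mm (own x, y, z), one of 3 to 6 lying flat on the tray at the start (absent ones read None); origin at the centre of its underside
- chip2: snapped-off black plastic casing piece, a block 32 x 24 x 18 mm (own x, y, z), one of 3 to 6 lying flat on the tray at the start (absent ones read None); origin at the centre of its underside
- chip3: snapped-off black plastic casing piece, a block 32 x 24 x 18 mm (own x, y, z), one of 3 to 6 lying flat on the tray at the start (absent ones read None); origin at the centre of its underside
- chip4: snapped-off black plastic casing piece, a block 32 x 24 x 18 mm (own x, y, z), one of 3 to 6 lying flat on the tray at the start (absent ones read None); origin at the centre of its underside
- chip5: snapped-off black plastic casing piece, a block 32 x 24 x 18 mm (own x, y, z), one of 3 to 6 lying flat on the tray at the start (absent ones read None); origin at the centre of its underside
- chip6: snapped-off black plastic casing piece, a block 32 x 24 x 18 mm (own x, y, z), one of 3 to 6 lying flat on the tray at the start (absent ones read None); origin at the centre of its underside
- module1: power module: black block 70 x 44 x 30 mm (own x, y, z) with a white band, and on its top, centred, an upright aluminium grip fin 46 mm along x, 14 mm thick along y and 26 mm tall (top 56 mm above the underside); one of 2 to 4 standing loose on the bench (absent ones read None); origin at the centre of its underside
- module2: power module: black block 70 x 44 x 30 mm (own x, y, z) with a white band, and on its top, centred, an upright aluminium grip fin 46 mm along x, 14 mm thick along y and 26 mm tall (top 56 mm above the underside); one of 2 to 4 standing loose on the bench (absent ones read None); origin at the centre of its underside
- module3: power module: black block 70 x 44 x 30 mm (own x, y, z) with a white band, and on its top, centred, an upright aluminium grip fin 46 mm along x, 14 mm thick along y and 26 mm tall (top 56 mm above the underside); one of 2 to 4 standing loose on the bench (absent ones read None); origin at the centre of its underside
- module4: power module: black block 70 x 44 x 30 mm (own x, y, z) with a white band, and on its top, centred, an upright aluminium grip fin 46 mm along x, 14 mm thick along y and 26 mm tall (top 56 mm above the underside); one of 2 to 4 standing loose on the bench (absent ones read None); origin at the centre of its underside
- meter: bystander: yellow multimeter 150 x 80 x 36 mm lying on the bench, origin at the centre of its underside
- spool: bystander: metal spool 64 mm in diameter, 58 mm high, standing on the bench, origin at the centre of its underside
- driver: bystander: screwdriver lying on the bench

How it is judged:
On the way, in this order (a step that is already met when the one before it is completed fails the run):
1. all chips are in the catch bin (x of chip1 in the frame of bin_floor between -0.08 and 0.08 m and y of chip1 in the frame of bin_floor between -0.058 and 0.053 m and z of each of chip1, chip2, chip3, chip4, chip5, chip6 in the frame of bin_floor below 0.06 m and x of chip2 in the frame of bin_floor between -0.08 and 0.08 m and y of chip2 in the frame of bin_floor between -0.058 and 0.053 m and x of chip3 in the frame of bin_floor between -0.08 and 0.08 m and y of chip3 in the frame of bin_floor between -0.058 and 0.053 m and x of chip4 in the frame of bin_floor between -0.08 and 0.08 m and y of chip4 in the frame of bin_floor between -0.058 and 0.053 m and x of chip5 in the frame of bin_floor between -0.08 and 0.08 m and y of chip5 in the frame of bin_floor between -0.058 and 0.053 m and x of chip6 in the frame of bin_floor between -0.08 and 0.08 m and y of chip6 in the frame of bin_floor between -0.058 and 0.053 m), for 0.2 s.
2. all modules stand flat on the still pulled-out tray (x of module1 in the frame of tray_mid between -0.06 and 0.06 m and y of module1 in the frame of tray_mid between -0.13 and 0.13 m and z of module1 in the frame of tray_mid between -0.006 and 0.01 m and angle between each of module1, module2, module3, module4's own z axis and vertical below 0.12 rad and x of module2 in the frame of tray_mid between -0.06 and 0.06 m and y of module2 in the frame of tray_mid between -0.13 and 0.13 m and z of module2 in the frame of tray_mid between -0.006 and 0.01 m and x of module3 in the frame of tray_mid between -0.06 and 0.06 m and y of module3 in the frame of tray_mid between -0.13 and 0.13 m and z of module3 in the frame of tray_mid between -0.006 and 0.01 m and x of module4 in the frame of tray_mid between -0.06 and 0.06 m and y of module4 in the frame of tray_mid between -0.13 and 0.13 m and z of module4 in the frame of tray_mid between -0.006 and 0.01 m and value of joint tray below 0.05 m), for 0.2 s.
3. the tray is fully home with the modules on it (value of joint tray above 0.129 m and x of module1 in the frame of tray_mid between -0.06 and 0.06 m and y of module1 in the frame of tray_mid between -0.13 and 0.13 m and z of module1 in the frame of tray_mid between -0.006 and 0.01 m and angle between each of module1, module2, module3, module4's own z axis and vertical below 0.12 rad and x of module2 in the frame of tray_mid between -0.06 and 0.06 m and y of module2 in the frame of tray_mid between -0.13 and 0.13 m and z of module2 in the frame of tray_mid between -0.006 and 0.01 m and x of module3 in the frame of tray_mid between -0.06 and 0.06 m and y of module3 in the frame of tray_mid between -0.13 and 0.13 m and z of module3 in the frame of tray_mid between -0.006 and 0.01 m and x of module4 in the frame of tray_mid between -0.06 and 0.06 m and y of module4 in the frame of tray_mid between -0.13 and 0.13 m and z of module4 in the frame of tray_mid between -0.006 and 0.01 m), for 0.2 s.
4. the locking lever is fully down (value of joint lever below 0.08 rad and value of joint tray above 0.129 m), for 0.2 s.
At the end, for the whole second after the job is handed in: Chips in the catch bin; modules upright (0.12 rad) on the tray surface; tray within 6 mm of home; lever within 0.08 rad of down; scraper upright on its mat, centre within 60 mm (mat x) and 50 mm (mat y) of the mat centre; all at rest (all of step 1 and all of step 4 and x of module1 in the frame of tray_mid between -0.06 and 0.06 m and y of module1 in the frame of tray_mid between -0.13 and 0.13 m and z of module1 in the frame of tray_mid between -0.006 and 0.01 m and angle between each of module1, module2, module3, module4, scraper's own z axis and vertical below 0.12 rad and x of module2 in the frame of tray_mid between -0.06 and 0.06 m and y of module2 in the frame of tray_mid between -0.13 and 0.13 m and z of module2 in the frame of tray_mid between -0.006 and 0.01 m and x of module3 in the frame of tray_mid between -0.06 and 0.06 m and y of module3 in the frame of tray_mid between -0.13 and 0.13 m and z of module3 in the frame of tray_mid between -0.006 and 0.01 m and x of module4 in the frame of tray_mid between -0.06 and 0.06 m and y of module4 in the frame of tray_mid between -0.13 and 0.13 m and z of module4 in the frame of tray_mid between -0.006 and 0.01 m and x of scraper in the frame of mat between -0.06 and 0.06 m and y of scraper in the frame of mat between -0.05 and 0.05 m and height (world z) of scraper below 0.01 m and linear speed of each of module1, module2, module3, module4, scraper below 0.02 m/s); the robot touches nothing.
It fails at once if a bystander is displaced by more than 40 mm (distance of any of meter, spool, driver from where it was at the start of the episode above 0.04 m).
It fails at once if the fingers touch a chip (contact force between the fingers and chip1 above 0.5 N or contact force between the fingers and chip2 above 0.5 N or contact force between the fingers and chip3 above 0.5 N or contact force between the fingers and chip4 above 0.5 N or contact force between the fingers and chip5 above 0.5 N or contact force between the fingers and chip6 above 0.5 N).
Of chip1, chip2, chip3, chip4, chip5, chip6 only 3 to 6 are there at a start; the rules pass over those that are not, and their reading is None.
Of module1, module2, module3, module4 only 2 to 4 are there at a start; the rules pass over those that are not, and their reading is None.
At some moment in a run one of module1, module2, module3, module4, scraper may be knocked a few centimetres aside while the robot is not near it.
Once in a run the grip may slacken for a moment while it holds something.
It also fails if it takes over 210 s, if anything falls off the work surface, if the arm or the gripper's body presses on something with over 40 N, if the wrist force passes 120 N, or if a joint passes its speed limit or range.

ROBOT

A 6-joint arm with a two-finger parallel gripper is mounted at the origin on the work surface. World frame = base frame: x ahead of the robot, y to its left, z up, the work surface at z = 0. Lengths are in m, angles in rad, forces in N, time in s.
With the tool pointing down it reaches from about 0.35 to 0.975 m from the base axis. Payload 4.9 kg.
Tool frame: the origin (TCP) lies at the very end of the fingers, on their centre line; the grasp point (between the pads) lies 19 mm behind it; x points along the fingers, y is the direction in which the jaws open and shut, and the axes are right-handed (so a half turn about x gives the same grasp; the last joint's range is limited). The gripper opens to 85 mm and grips with 20 to 120 N. Pads are 22 mm wide; open, the fingers measure 114 mm over their backs; the gripper's body (76 mm by 85 mm) begins 54 mm behind the grasp point. The pads swing forward as they close: fully open they stand 13 mm farther back than shut.
Start: joints at [-1.36, 0.053, 1.613, -0, 1.476, -0.119], TCP at [0.202, -0.591, 0.231] pointing down, gripper open.
Joint ranges: [-3.01, 3.01], [-1.01, 2.22], [0.06, 2.58], [-1.02, 4.17], [0.09, 2.62], [-3.14, 3.14]. Speed limits (rad/s): [2.57, 2.57, 3.14, 3.14, 3.14, 3.14].

INTERFACE

Orientations are given as a rotation vector (axis times angle).
In Python, from station import ctrl gives the robot as it stands. The module is installed in compiled form; this text tells all that it offers.
- The arm moves only by the shell command python3 -m handwheel 'ROWS' [FORCE]. ROWS is JSON, one flat list of numbers, 7 for each row, row after row: the opening, from 0 (shut) to 1 (fully open), then the shift along the tool's x, y, z in m, then the turn, a rotation vector about the tool's x, y, z in degrees. A call has 1 to 12 rows; each row is the pose to reach, as a shift and turn from the pose commanded when the call began, along the tool's axes at that moment; what a row does not reach only later rows make up. A row lasts 1/12 s, in which the tool goes at most 41.7 mm and 7.16 degrees, less where a joint would pass 70% of its speed; a pose out of reach is approached as far as the arm can. A call with a gripper value outside its range is refused whole. The fingers move at their own pace and stop on an object; FORCE is the grip in N (left out, the last holds). Time passes only in rows, so rows that repeat a pose let the fingers close. It gives the time, the measured TCP pose, the force and the opening at its end, in the units of the state.
- ctrl.get_obs(): the state, without advancing time (a new reading comes with each control period).
- ctrl.get_image(name): name is "scene" or "top" or "wrist"; returns (picture, depth): 420x560x3 uint8, blue, green, red; 420x560 float32, m along the optical axis (not along the pixel's ray), 0 where there is no reading.
- ctrl.camera_params(name): a dict with "fov_y" (degrees; the focal length in pixels is half the picture's height over the tangent of half this angle, whatever the lens; pixels are square), "cx", "cy" (the principal point, pixels), "R" (3x3) and "t" (3): a world point X has camera coordinates R X + t; the wrist camera has in their place "hand_eye" (4x4, takes a point from camera to tool coordinates, whose origin is the TCP and whose axes are the tool frame's). Camera axes: x right, y down, z forward; pixel columns grow to the right and rows downward; lengths in m; the calibration is good to about 2 mm. A picture is of the moment at which its call begins: read the wrist's pose just before it. camera_params takes no time and is no camera call.
- ctrl.finish_job(): hands the job in, once; it reports no verdict.
The state is a dict: "t": time; "q": joint angles; "dq": joint speeds; "effort": joint torques, N m; "tool_pos": TCP position; "tool_rot": TCP orientation; "contact_force": force on the tool from outside, world axes, zero at the start; "wrist_torque": the same for the moment, N m; "opening": finger opening in m.
Only numpy, scipy, OpenCV 4.12 (cv2) and the standard library are available. Lean on these libraries where they do the work, as an engineer would, in place of code of your own. Each camera call takes 0.05 s, during which the arm holds its last target.

## Working session

There is one attempt and no reset: what is moved stays moved. The work goes in short steps, Python scripts to look and compute and a shell command to move; the robot and the scene stay as the last step left them, time stands still between calls to the robot, and variables do not carry over. Pictures are saved under pics/ and viewed, and the job is handed in when it is done.

```bash
ls; mkdir -p pics; python3 - <<'E'
from station import ctrl
import cv2,numpy as np
np.set_printoptions(precision=4,suppress=True)
print(ctrl.get_obs())
for n in ["scene","top","wrist"]:
    im,d=ctrl.get_image(n); cv2.imwrite(f"pics/{n}0.png",im); np.save(f"pics/{n}0.npy",d)
    print(n,ctrl.camera_params(n))
E
```

```text
pics
{'t': 0.0, 'q': array([-1.36  ,  0.0534,  1.6143, -0.0001,  1.476 , -0.119 ]), 'dq': array([ 0.0005,  0.0002, -0.0008, -0.0009, -0.0005,  0.0008]), 'effort': array([ -0.0001, -39.3684, -37.018 ,  -0.0002,   0.0071,   0.    ]), 'tool_pos': array([ 0.2022, -0.5907,  0.23  ]), 'tool_rot': array([ 2.0435,  0.3422, -2.0439]), 'contact_force': array([ 0.8392,  0.1648, -0.1577]), 'wrist_torque': array([-0.0459, -0.0635, -0.0061]), 'opening': 0.08559916339743975}
scene {'fov_y': 56.30872589674387, 'cx': 284.86915067607833, 'cy': 203.5454284384652, 'R': array([[ 0.6046,  0.7965,  0.0056],
       [ 0.6497, -0.4891, -0.582 ],
       [-0.4608,  0.3555, -0.8132]]), 't': array([-0.3711, -0.2707,  1.3205])}
top {'fov_y': 50.47313035363235, 'cx': 282.71854359302034, 'cy': 208.08749699727835, 'R': array([[ 0.0204, -0.9998, -0.0056],
       [-0.9986, -0.0201, -0.0494],
       [ 0.0493,  0.0066, -0.9988]]), 't': array([0.035 , 0.5554, 1.2319])}
wrist {'fov_y': 70.66725109566282, 'cx': 283.0606294750379, 'cy': 212.10686654355797, 'hand_eye': array([[-0.0004, -0.2977,  0.9547, -0.1422],
       [ 1.    ,  0.0013,  0.0008,  0.0001],
       [-0.0014,  0.9547,  0.2977, -0.0761],
       [ 0.    ,  0.    ,  0.    ,  1.    ]])}
```

View pics/scene0.png

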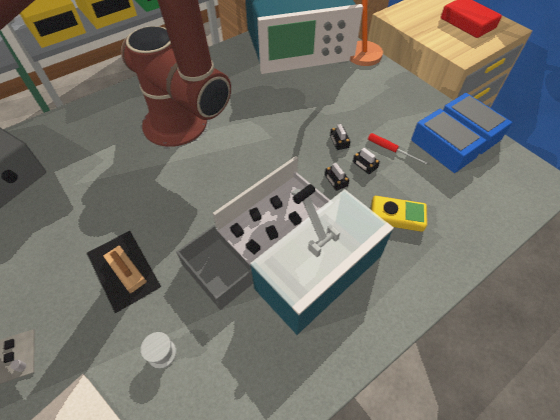

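View pics/top0.png

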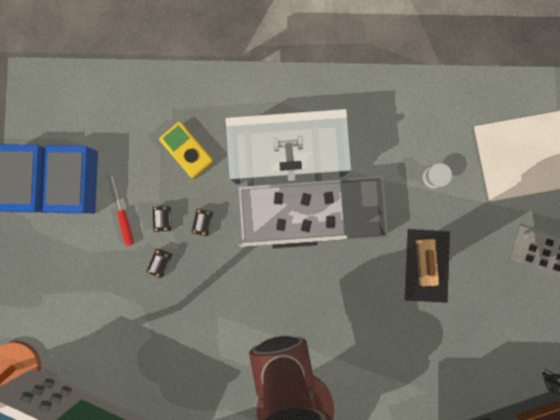

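View pics/wrist0.png

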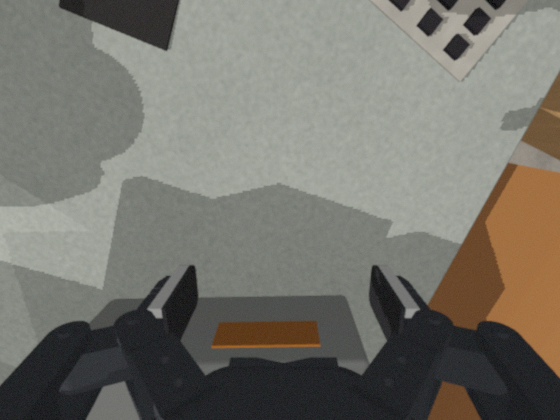

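```bash
cat > h.py <<'E'
from station import ctrl
import cv2,numpy as np
from scipy.spatial.transform import Rotation as Rn
np.set_printoptions(precision=4,suppress=True)
def K(n):
    p=ctrl.camera_params(n); f=210/np.tan(np.radians(p["fov_y"]/2)); return p,f
def pose(n,obs=None):
    p,f=K(n)
    if n!="wrist": return p["R"].T, -p["R"].T@p["t"],p,f   # cam->world R, centre
    o=obs or ctrl.get_obs(); H=np.array(p["hand_eye"]); Rt=Rn.from_rotvec(o["tool_rot"]).as_matrix()
    return Rt@H[:3,:3], Rt@H[:3,3]+o["tool_pos"],p,f
def pz(n,u,v,z,P=None):
    R,c,p,f=P or pose(n)
    r=R@np.array([(u-p["cx"])/f,(v-p["cy"])/f,1]); return c+r*(z-c[2])/r[2]
def pd(n,u,v,d,P=None):
    R,c,p,f=P or pose(n)
    return c+R@(np.array([(u-p["cx"])/f,(v-p["cy"])/f,1])*d[int(round(v)),int(round(u))])
def pr(n,X,P=None):
    R,c,p,f=P or pose(n); q=R.T@(np.array(X)-c); return q[0]/q[2]*f+p["cx"],q[1]/q[2]*f+p["cy"]
def cloud(n,d,P=None):
    R,c,p,f=P or pose(n); v,u=np.mgrid[:420,:560]
    return c+np.stack([(u-p["cx"])/f*d,(v-p["cy"])/f*d,d],-1)@R.T
def snap(n,tag):
    o=ctrl.get_obs(); P=pose(n,o); im,d=ctrl.get_image(n); cv2.imwrite(f"pics/{tag}.png",im); return im,d,P
def crop(im,x0,y0,x1,y1,s,tag):
    cv2.imwrite(f"pics/{tag}.png",cv2.resize(im[y0:y1,x0:x1],None,fx=s,fy=s,interpolation=cv2.INTER_CUBIC))
E
python3 - <<'E'
from h import *
im=cv2.imread("pics/top0.png"); d=np.load("pics/top0.npy")
crop(im,220,100,400,260,4.4,"c1"); crop(im,390,210,470,310,6,"c2"); crop(im,130,190,230,290,6,"c3")
C=cloud("top",d); 
for uv in [(300,280),(260,200),(310,215),(427,265),(420,240)]: print(uv,C[uv[1],uv[0]],d[uv[1],uv[0]])
E
```

```text
(300, 280) [ 0.3543 -0.0063 -0.0004] 1.2497759
(260, 200) [0.5731 0.1078 0.0569] 1.2040265
(310, 215) [ 0.5351 -0.0278  0.0605] 1.1976641
(427, 265) [ 0.4065 -0.3488  0.0399] 1.2097503
(420, 240) [ 0.4735 -0.3358  0.0189] 1.2341549
```

View pics/c1.png

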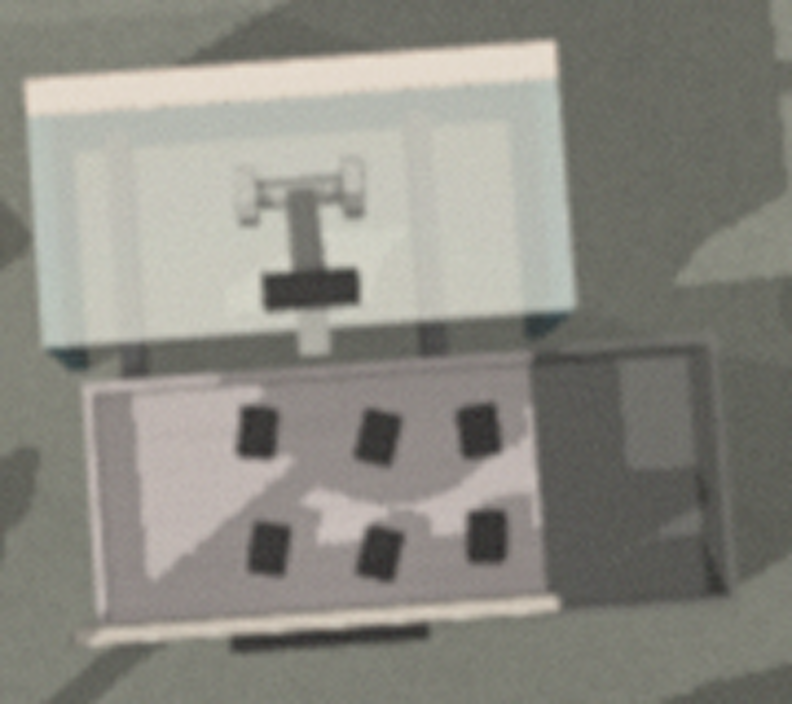

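View pics/c2.png

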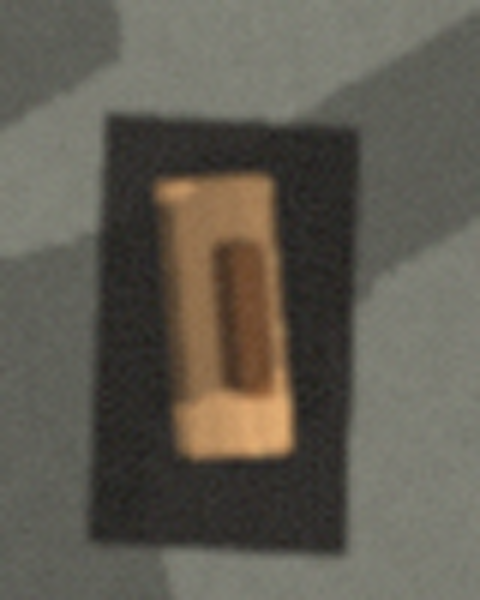

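View pics/c3.png

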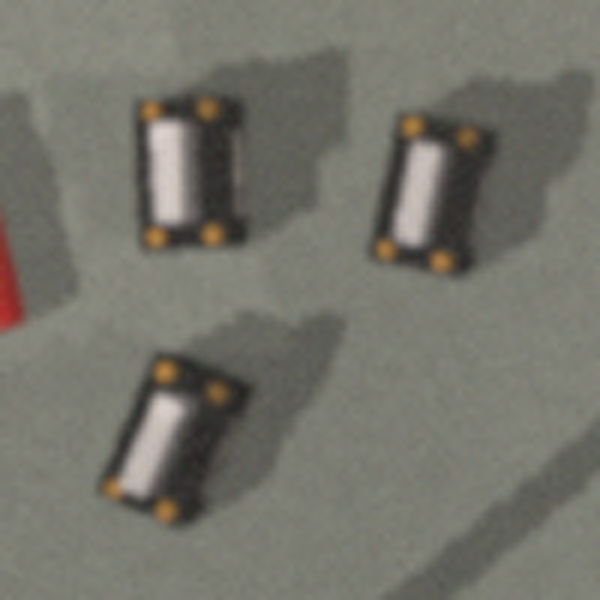

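```bash
python3 - <<'E'
from h import *
from scipy.optimize import least_squares
def w(c,o,s,z): return pz("top",c[0]/s+o[0]-0.5+0.5/s,c[1]/s+o[1]-.5+.5/s,z)
o=(220,100)
pts=[((25,80),(.250,.153),.141),((556,40),(.250,-.153),.141),((575,306),(.095,-.153),.141),((45,350),(.095,.153),.141),
((88,637),(-.075,.140),.130),((558,603),(-.075,-.140),.130)]
W=np.array([w(c,o,4.4,z)[:2] for c,l,z in pts]);L=np.array([l for c,l,z in pts])
def f(p):
    c,s=np.cos(p[2]),np.sin(p[2]); return (L@np.array([[c,s],[-s,c]])+p[:2]-W).ravel()
r=least_squares(f,[.55,0,0]); print("unit",r.x,np.degrees(r.x[2])); print(r.fun.reshape(-1,2))
x0,y0,a=r.x; c,s=np.cos(a),np.sin(a); Ri=np.array([[c,s],[-s,c]])
for n,q in dict(TL=(258,432),TM=(378,437),TR=(479,432),BL=(270,549),BM=(381,553),BR=(487,537)).items():
    X=w(q,o,4.4,.078); print(n,X,"unit",Ri@(X[:2]-[x0,y0]))
print("bin corner outer far/right", [w(q,o,4.4,.071) for q in [(715,340),(730,595)]])
print("grip",w((311,288),o,4.4,.24))
o=(390,210)
print("mat",[w(q,o,6,.004) for q in [(107,115),(358,128),(345,553),(90,541)]])
print("scr top .028",[w(q,o,6,.028) for q in [(155,183),(272,175),(294,453),(178,460)]])
print("handle .06",[w(q,o,6,.060) for q in [(230,242),(268,242),(268,392),(228,392)]])
o=(130,190)
for n,F,in dict(A=[(170,120),(176,225)],B=[(428,142),(405,245)],C=[(172,393),(135,497)]).items():
    a,b=[w(q,o,6,.056)[:2] for q in F]; d=a-b; print(n,(a+b)/2,"yaw",np.degrees(np.arctan2(d[1],d[0])),np.linalg.norm(d))
for n,F in dict(A=[(150,110),(207,108),(212,235),(155,237)],B=[(413,126),(467,137),(441,262),(385,250)],C=[(165,371),(219,392),(167,511),(113,488)]).items():
    q=np.array([w(q,o,6,.030)[:2] for q in F]);d=q[0]+q[1]-q[2]-q[3]; print(n,q.mean(0),np.degrees(np.arctan2(d[1],d[0])))
E
```

```text
unit [0.5406 0.0218 0.0885] 5.069814038479969
[[ 0.0014  0.0006]
 [-0.0006  0.0014]
 [-0.0011  0.0006]
 [ 0.0032  0.0025]
 [-0.0013  0.0022]
 [-0.0016 -0.0074]]
TL [0.5785 0.0582 0.078 ] unit [0.0409 0.0329]
TM [ 0.5769 -0.0142  0.078 ] unit [ 0.033  -0.0391]
TR [ 0.5812 -0.075   0.078 ] unit [ 0.0318 -0.1001]
BL [0.5081 0.0495 0.078 ] unit [-0.0299  0.0305]
BM [ 0.5071 -0.0173  0.078 ] unit [-0.0369 -0.036 ]
BR [ 0.518  -0.0808  0.078 ] unit [-0.0316 -0.1002]
bin corner outer far/right [array([ 0.6406, -0.2181,  0.071 ]), array([ 0.4861, -0.2286,  0.071 ])]
grip [0.6427 0.0293 0.24  ]
mat [array([ 0.504 , -0.3049,  0.004 ]), array([ 0.5003, -0.4221,  0.004 ]), array([ 0.3033, -0.4165,  0.004 ]), array([ 0.3063, -0.2983,  0.004 ])]
scr top .028 [array([ 0.4731, -0.3205,  0.028 ]), array([ 0.4779, -0.374 ,  0.028 ]), array([ 0.3516, -0.3845,  0.028 ]), array([ 0.3473, -0.3317,  0.028 ])]
handle .06 [array([ 0.4481, -0.3447,  0.06  ]), array([ 0.4484, -0.3616,  0.06  ]), array([ 0.382 , -0.3619,  0.06  ]), array([ 0.3816, -0.3441,  0.06  ])]
A [0.518  0.3812] yaw 5.230655859230286 0.04741595486312365
B [0.5108 0.2712] yaw -10.92893291088288 0.04738692774083317
C [0.3958 0.3858] yaw -17.809959244334927 0.04905184522074593
A [0.5187 0.385 ] 4.206290218205834
B [0.5112 0.2716] -10.585739379038351
C [0.3959 0.3877] -22.076853579530898
```

```bash
cat >> h.py <<'E'
def goto(X,yaw=None,Rt=None):
    """tool-frame shift (mm) & turn(deg). yaw: world direction (deg) of tool y, tool down."""
    o=ctrl.get_obs(); R0=Rn.from_rotvec(o["tool_rot"]).as_matrix()
    if Rt is None:
        if yaw is None: Rt=R0
        else:
            a=np.radians(yaw); y=np.array([np.cos(a),np.sin(a),0]); x=np.array([0,0,-1.]); Rt=np.stack([x,y,np.cross(x,y)],1)
    sh=R0.T@(np.array(X)-o["tool_pos"]); rv=np.degrees(Rn.from_matrix(R0.T@Rt).as_rotvec())
    print("shift m",np.round(sh,4),"turn deg",np.round(rv,2),"| rows>=",max(np.linalg.norm(sh)/.0417,np.linalg.norm(rv)/7.16))
U=np.array([.5406,.0218]); UA=0.0885
def u2w(x,y):
    c,s=np.cos(UA),np.sin(UA); return U+np.array([[c,-s],[s,c]])@np.array([x,y])
def w2u(X):
    c,s=np.cos(UA),np.sin(UA); return np.array([[c,s],[-s,c]])@(np.array(X)[:2]-U)
E
python3 - <<'E'
from h import *
o=ctrl.get_obs();print(Rn.from_rotvec(o["tool_rot"]).as_matrix())
goto([.33,-.36,.33],90)
E
```

```text
[[-0.0003  0.3238 -0.9461]
 [ 0.0016 -0.9461 -0.3238]
 [-1.     -0.0016 -0.0002]]
shift m [-0.0994 -0.1772 -0.1956] turn deg [-161.11   -0.13    0.  ] | rows>= 22.500873418572436
```

```bash
python3 - <<'E'
from h import *
goto([.41,-.353,.2],95)
E
python3 -m handwheel '[1,0.01,-0.08,-0.13,-80,0,0, 1,0.02,-0.157,-0.266,-80,0,0, 1,0.02,-0.157,-0.266,-80,0,0, 1,0.02,-0.157,-0.266,-80,0,0, 1,0.02,-0.157,-0.266,-80,0,0, 1,0.02,-0.157,-0.266,-80,0,0, 1,0.02,-0.157,-0.266,-80,0,0, 1,0.02,-0.157,-0.266,-80,0,0, 1,0.02,-0.157,-0.266,-80,0,0, 1,0.02,-0.157,-0.266,-80,0,0, 1,0.02,-0.157,-0.266,-80,0,0, 1,0.02,-0.157,-0.266,-80,0,0]'
python3 - <<'E'
from h import *
goto([.41,-.353,.2],95)
E
```

```text
shift m [ 0.0306 -0.1577 -0.2735] turn deg [-166.11   -0.14   -0.  ] | rows>= 23.199197200195936
t: 1.15
tool_pos: [0.4033, -0.3562, 0.2109]
tool_rot: [1.092, 1.281, -1.091]
contact_force: [-0.0, 0.1, 0.1]
opening: 0.0852
shift m [ 0.0109  0.0072 -0.0021] turn deg [-85.9   -0.04  -0.01] | rows>= 11.997809872921433
```

```bash

python3 -m handwheel '[1,0.011,0.007,-0.002,-86,0,0, 1,0.011,0.007,-0.002,-86,0,0, 1,0.011,0.007,-0.002,-86,0,0, 1,0.011,0.007,-0.002,-86,0,0, 1,0.011,0.007,-0.002,-86,0,0, 1,0.011,0.007,-0.002,-86,0,0, 1,0.011,0.007,-0.002,-86,0,0, 1,0.011,0.007,-0.002,-86,0,0, 1,0.011,0.007,-0.002,-86,0,0, 1,0.011,0.007,-0.002,-86,0,0, 1,0.011,0.007,-0.002,-86,0,0, 1,0.011,0.007,-0.002,-86,0,0]'
python3 - <<'E'
from h import *
goto([.41,-.353,.2],95)
im,d,P=snap("wrist","w1"); np.save("pics/w1.npy",d)
E
```

```text
t: 2.15
tool_pos: [0.4096, -0.3536, 0.2]
tool_rot: [-0.068, 1.57, 0.069]
contact_force: [-0.2, 0.9, -0.2]
opening: 0.0857
shift m [0.     0.0005 0.0005] turn deg [ 0.02 -0.01 -0.02] | rows>= 0.016763816770002705
```

View pics/w1.png

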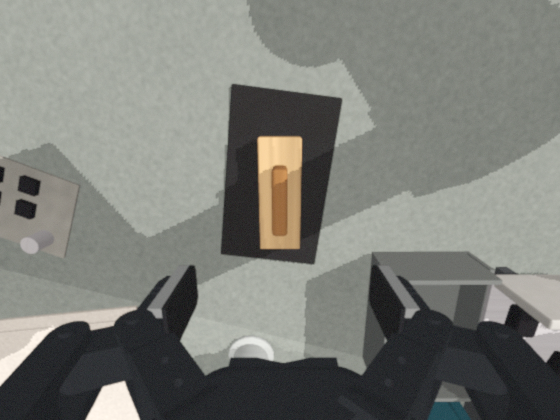

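```bash
python3 - <<'E'
from h import *
P=pose("wrist")
d=np.load("pics/w1.npy")
print([pz("wrist",u,v,.060,P) for u,v in [(280,167),(280,236),(280,201.5)]])
print([pz("wrist",u,v,.028,P) for u,v in [(258,137),(301,136),(300,248),(261,249)]])
print([pz("wrist",u,v,.004,P) for u,v in [(233,84),(342,99),(315,264),(221,254)]])
print(pd("wrist",280,200,d,P),pd("wrist",268,180,d,P))
goto([.415,-.3525,.034],95)
E
```

```text
[array([ 0.377 , -0.3595,  0.06  ]), array([ 0.4474, -0.3532,  0.06  ]), array([ 0.4109, -0.3565,  0.06  ])]
[array([ 0.3532, -0.3847,  0.028 ]), array([ 0.3481, -0.3407,  0.028 ]), array([ 0.473, -0.328,  0.028]), array([ 0.4784, -0.3728,  0.028 ])]
[array([ 0.303 , -0.4165,  0.004 ]), array([ 0.307 , -0.2998,  0.004 ]), array([ 0.5037, -0.3042,  0.004 ]), array([ 0.5009, -0.423 ,  0.004 ])]
[ 0.4092 -0.3566  0.0608] [ 0.3972 -0.371   0.027 ]
shift m [0.166  0.0005 0.0055] turn deg [ 0.24 -0.02 -0.02] | rows>= 3.9832178101918
```

```bash

python3 -m handwheel '[1,0.04,-0.003,0.003,0,0,0, 1,0.08,-0.003,0.003,0,0,0, 1,0.11,-0.003,0.003,0,0,0, 1,0.14,-0.003,0.003,0,0,0, 1,0.155,-0.003,0.003,0,0,0, 1,0.165,-0.003,0.003,0,0,0, 1,0.165,-0.003,0.003,0,0,0, 1,0.165,-0.003,0.003,0,0,0]' 
python3 - <<'E'
from h import *
o=ctrl.get_obs();print(o["contact_force"])
im,d,P=snap("wrist","w2")
E
```

```text
t: 2.87
tool_pos: [0.4132, -0.3566, 0.0356]
tool_rot: [-0.065, 1.57, 0.065]
contact_force: [-0.1, 0.2, 0.4]
opening: 0.0853
[-0.1415  0.179   0.3504]
```

View pics/w2.png

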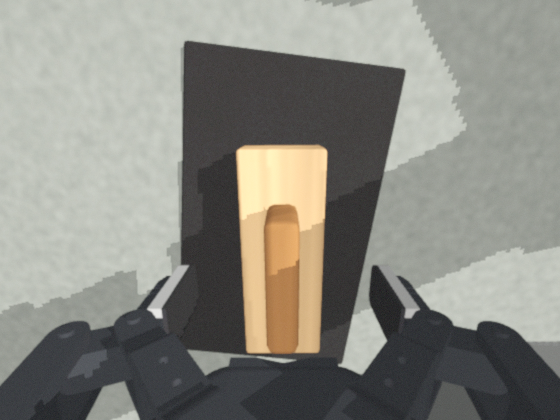

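Centred; the handle at columns 265–299 lies between the pads (fingers at 170 and 390). Close.

```bash

python3 -m handwheel '[0,0,0,0,0,0,0, 0,0,0,0,0,0,0, 0,0,0,0,0,0,0, 0,0,0,0,0,0,0, 0,0,0,0,0,0,0, 0,0,0,0,0,0,0, 0,0,0,0,0,0,0, 0,0,0,0,0,0,0, 0,0,0,0,0,0,0, 0,0,0,0,0,0,0, 0,0,0,0,0,0,0, 0,0,0,0,0,0,0]' 70
python3 -m handwheel '[0,-0.005,0,0,0,0,0, 0,-0.02,0,0,0,0,0, 0,-0.04,0,0,0,0,0, 0,-0.07,0,0,0,0,0, 0,-0.1,0,0,0,0,0, 0,-0.13,0,0,0,0,0, 0,-0.155,0,0,0,0,0, 0,-0.17,0,0,0,0,0, 0,-0.17,0,0,0,0,0]' 
python3 - <<'E'
from h import *
o=ctrl.get_obs();print(o["contact_force"],o["opening"])
im,d,P=snap("wrist","w3")
X=u2w(-.00,.085);print(X)
goto([X[0],X[1],.2],95)
E
```

```text
t: 3.92
tool_pos: [0.4132, -0.3566, 0.0357]
tool_rot: [-0.067, 1.57, 0.066]
contact_force: [-0.1, -1.2, 2.9]
opening: 0.0146
t: 4.67
tool_pos: [0.4144, -0.3576, 0.2095]
tool_rot: [-0.071, 1.565, 0.062]
contact_force: [-0.2, -1.5, -1.7]
opening: 0.0143
[-0.2038 -1.4829 -1.7198] 0.014305293148417605
[0.5331 0.1065]
shift m [0.006  0.4514 0.1582] turn deg [-0.15  0.11  0.13] | rows>= 11.472066515595792
```

View pics/w3.png

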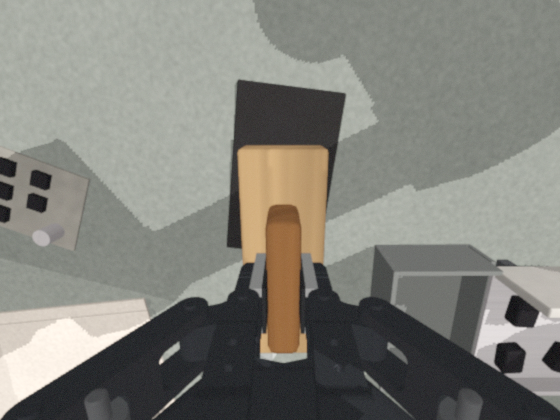

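```bash

python3 -m handwheel '[0,0,0.012,0.004,0,0,0, 0,0,0.035,0.012,0,0,0, 0,0,0.065,0.023,0,0,0, 0,0,0.1,0.035,0,0,0, 0,0,0.135,0.047,0,0,0, 0,0,0.17,0.059,0,0,0, 0,0,0.205,0.071,0,0,0, 0,0,0.24,0.084,0,0,0, 0,0,0.27,0.095,0,0,0, 0,0,0.295,0.104,0,0,0, 0,0,0.31,0.108,0,0,0, 0,0,0.31,0.108,0,0,0]' 
python3 - <<'E'
from h import *
X=u2w(-.00,.095)
goto([X[0],X[1],.2],95)
E
```

```text
t: 5.72
tool_pos: [0.493, -0.0345, 0.2022]
tool_rot: [-0.068, 1.575, 0.072]
contact_force: [-0.6, -0.7, -2.4]
opening: 0.0148
shift m [0.0024 0.1468 0.0524] turn deg [ 0.1  -0.27 -0.18] | rows>= 3.739081375198139
```

```bash

python3 -m handwheel '[0,0,0.012,0.004,0,0,0, 0,0,0.035,0.012,0,0,0, 0,0,0.065,0.023,0,0,0, 0,0,0.1,0.035,0,0,0, 0,0,0.13,0.046,0,0,0, 0,0,0.145,0.052,0,0,0, 0,0,0.147,0.052,0,0,0, 0,0,0.147,0.052,0,0,0, 0,0,0.147,0.052,0,0,0]' 
python3 - <<'E'
from h import *
X=u2w(-.00,.095)
goto([X[0],X[1],.2],95)
im,d,P=snap("wrist","w4")
im,d,P=snap("top","t4"); crop(im,220,100,400,260,4.4,"t4c")
E
```

```text
t: 6.47
tool_pos: [0.533, 0.1117, 0.2038]
tool_rot: [-0.067, 1.572, 0.065]
contact_force: [0.5, -0.4, -0.9]
opening: 0.0144
shift m [ 0.0038  0.0048 -0.0004] turn deg [-0.19 -0.15  0.04] | rows>= 0.14720430488475506
```

View pics/w4.png

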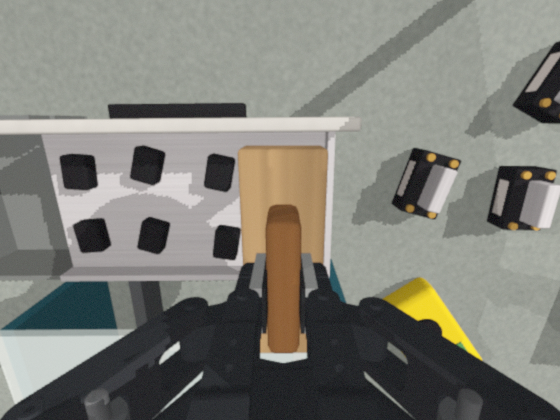

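View pics/t4c.png

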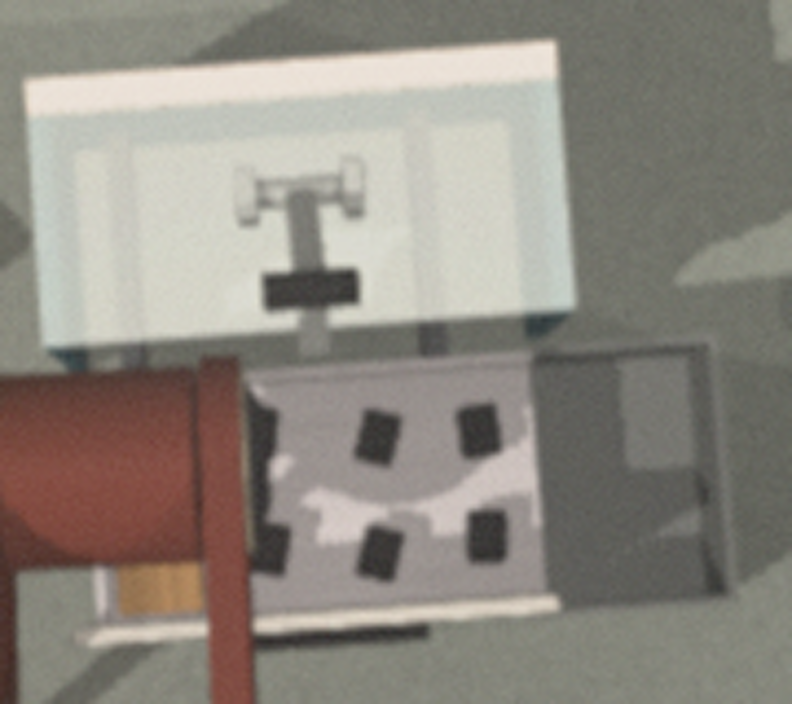

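```bash
python3 - <<'E'
from h import *
P=pose("wrist"); 
for u,v,z in [(150,267,.06),(150,278,.08),(150,135,.06),(60,135,.06),(150,130,.13),(150,119,.13),(329,133,.06),(45,135,.06),(66,262,.06),(220,173,.078),(227,242,.078)]:
    X=pz("wrist",u,v,z,P); print((u,v),z,X,w2u(X))
crop(cv2.imread("pics/w4.png"),0,100,360,290,2.2,"w4c")
E
```

```text
(150, 267) 0.06 [ 0.6204 -0.0252  0.06  ] [ 0.0754 -0.0539]
(150, 278) 0.08 [ 0.6216 -0.0167  0.08  ] [ 0.0773 -0.0456]
(150, 135) 0.06 [ 0.4817 -0.0185  0.06  ] [-0.0623 -0.0349]
(60, 135) 0.06 [ 0.4888 -0.1027  0.06  ] [-0.0626 -0.1194]
(150, 130) 0.13 [0.4724 0.0118 0.13  ] [-0.0688 -0.0039]
(150, 119) 0.13 [0.4649 0.0122 0.13  ] [-0.0762 -0.0029]
(329, 133) 0.06 [0.4657 0.1487 0.06  ] [-0.0634  0.133 ]
(45, 135) 0.06 [ 0.49   -0.1167  0.06  ] [-0.0627 -0.1335]
(66, 262) 0.06 [ 0.622  -0.1146  0.06  ] [ 0.0691 -0.1431]
(220, 173) 0.078 [0.5087 0.0513 0.078 ] [-0.0292  0.0322]
(227, 242) 0.078 [0.5763 0.0596 0.078 ] [0.0389 0.0345]
```

View pics/w4c.png

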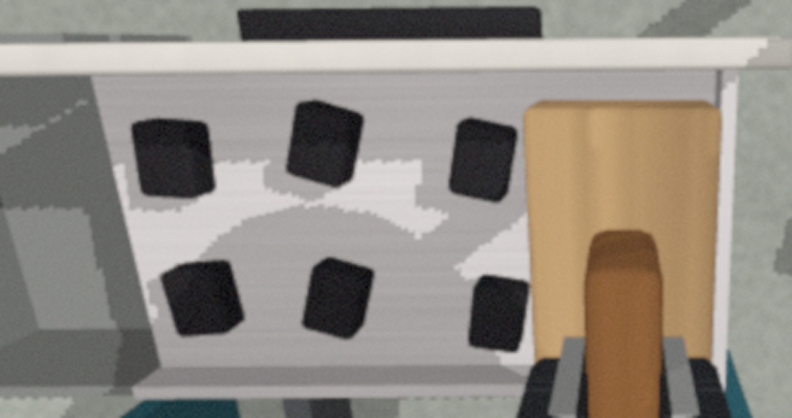

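```bash
sed -i 's/^U=.*/U=np.array([.5430,.0220]); UA=0.0885/' h.py
python3 -m handwheel '[0,0.02,0.003,0.002,0,0,0, 0,0.05,0.003,0.002,0,0,0, 0,0.08,0.003,0.002,0,0,0, 0,0.098,0.003,0.002,0,0,0, 0,0.106,0.003,0.002,0,0,0, 0,0.107,0.003,0.002,0,0,0, 0,0.107,0.003,0.002,0,0,0]' 
python3 - <<'E'
from h import *
X=u2w(-.00,.095)
goto([X[0],X[1],.094],95)
E
```

```text
t: 7.15
tool_pos: [0.5359, 0.1151, 0.0987]
tool_rot: [-0.066, 1.569, 0.065]
contact_force: [0.5, -0.2, -1.6]
opening: 0.0149
shift m [ 0.0047  0.0016 -0.0012] turn deg [-0.22  0.02  0.  ] | rows>= 0.1238072124156783
```

```bash

python3 -m handwheel '[0,0.002,0,0,0,0,0, 0,0.004,0,0,0,0,0, 0,0.005,0,0,0,0,0, 0,0.005,0,0,0,0,0]' 
python3 -m handwheel '[0,0.001,0,0,0,0,0, 0,0.001,0,0,0,0,0, 0,0.001,0,0,0,0,0]' 
python3 - <<'E'
from h import *
im,d,P=snap("wrist","w5"); im,d,P=snap("scene","s5");crop(im,160,140,420,320,3,"s5c")
E
```

```text
t: 7.48
tool_pos: [0.5361, 0.1158, 0.094]
tool_rot: [-0.066, 1.569, 0.066]
contact_force: [-0.1, -0.2, -2.3]
opening: 0.0146
t: 7.73
tool_pos: [0.5357, 0.1158, 0.0923]
tool_rot: [-0.066, 1.57, 0.066]
contact_force: [0.3, 0.6, -1.8]
opening: 0.0144
```

View pics/w5.png

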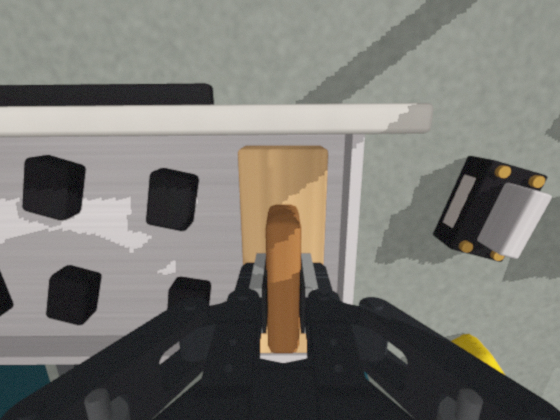

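View pics/s5c.png

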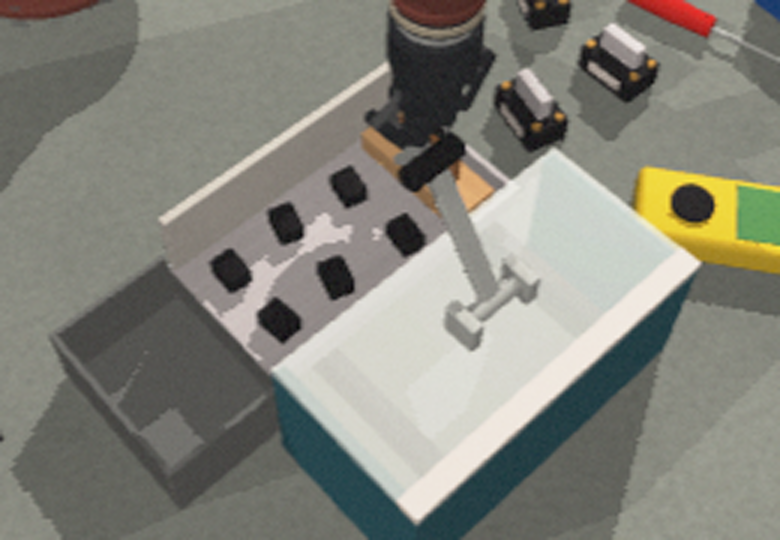

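```bash

python3 -m handwheel '[0,0.001,0,0,0,0,0, 0,0.001,0,0,0,0,0, 0,0.001,0,0,0,0,0]' 
python3 -m handwheel '[0,0.001,0,0,0,0,0, 0,0.001,0,0,0,0,0, 0,0.001,0,0,0,0,0]' 
```

```text
t: 8.08
tool_pos: [0.5359, 0.1158, 0.0917]
tool_rot: [-0.066, 1.569, 0.066]
contact_force: [-1.5, -0.1, 0.6]
opening: 0.0147
t: 8.33
tool_pos: [0.5363, 0.1157, 0.0916]
tool_rot: [-0.066, 1.569, 0.066]
contact_force: [-2.4, -0.4, 4.5]
opening: 0.0146
```

```bash

python3 -m handwheel '[0,-0.0015,0,0,0,0,0, 0,-0.0015,-0.004,0,0,0,0, 0,-0.0015,-0.012,0,0,0,0, 0,-0.0015,-0.02,0,0,0,0, 0,-0.0015,-0.028,0,0,0,0, 0,-0.0015,-0.036,0,0,0,0, 0,-0.0015,-0.044,0,0,0,0, 0,-0.0015,-0.052,0,0,0,0, 0,-0.0015,-0.06,0,0,0,0, 0,-0.0015,-0.068,0,0,0,0, 0,-0.0015,-0.076,0,0,0,0, 0,-0.0015,-0.08,0,0,0,0]' 
python3 - <<'E'
from h import *
im,d,P=snap("wrist","w6"); print(w2u(ctrl.get_obs()["tool_pos"]))
E
```

```text
t: 9.33
tool_pos: [0.5424, 0.0348, 0.0917]
tool_rot: [-0.066, 1.57, 0.066]
contact_force: [-0.7, 1.5, -1.9]
opening: 0.0147
[0.0006 0.0125]
```

View pics/w6.png

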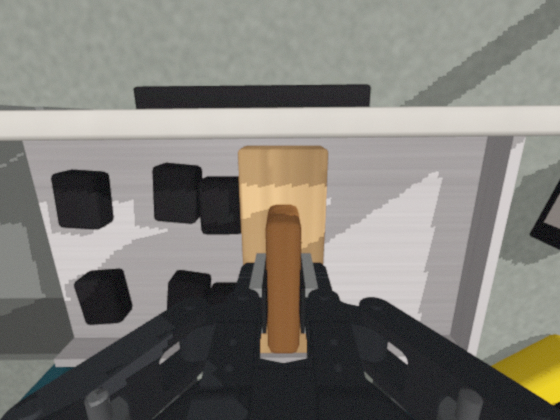

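```bash

python3 -m handwheel '[0,0,-0.004,0,0,0,0, 0,0,-0.012,0,0,0,0, 0,0,-0.02,0,0,0,0, 0,0,-0.028,0,0,0,0, 0,0,-0.036,0,0,0,0, 0,0,-0.044,0,0,0,0, 0,0,-0.052,0,0,0,0, 0,0,-0.06,0,0,0,0, 0,0,-0.068,0,0,0,0, 0,0,-0.076,0,0,0,0, 0,0,-0.08,0,0,0,0, 0,0,-0.08,0,0,0,0]' 
python3 - <<'E'
from h import *
im,d,P=snap("wrist","w7"); print(w2u(ctrl.get_obs()["tool_pos"]))
E
```

```text
t: 10.38
tool_pos: [0.5493, -0.0448, 0.0919]
tool_rot: [-0.066, 1.57, 0.065]
contact_force: [-1.0, 0.1, -1.6]
opening: 0.0146
[ 0.0004 -0.0666]
```

View pics/w7.png

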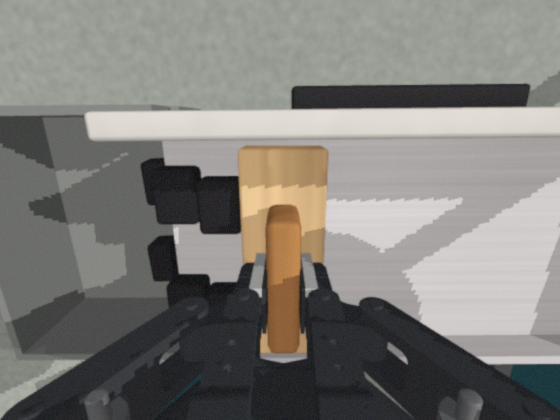

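```bash

python3 -m handwheel '[0,0,-0.004,0,0,0,0, 0,0,-0.012,0,0,0,0, 0,0,-0.02,0,0,0,0, 0,0,-0.028,0,0,0,0, 0,0,-0.036,0,0,0,0, 0,0,-0.044,0,0,0,0, 0,0,-0.052,0,0,0,0, 0,0,-0.06,0,0,0,0, 0,0,-0.068,0,0,0,0, 0,0,-0.076,0,0,0,0, 0,0,-0.082,0,0,0,0, 0,0,-0.082,0,0,0,0]' 
python3 - <<'E'
from h import *
im,d,P=snap("wrist","w8"); print(w2u(ctrl.get_obs()["tool_pos"]))
E
```

```text
t: 11.43
tool_pos: [0.5563, -0.1267, 0.0919]
tool_rot: [-0.066, 1.57, 0.065]
contact_force: [-0.3, 0.6, -1.1]
opening: 0.0151
[ 0.     -0.1486]
```

View pics/w8.png

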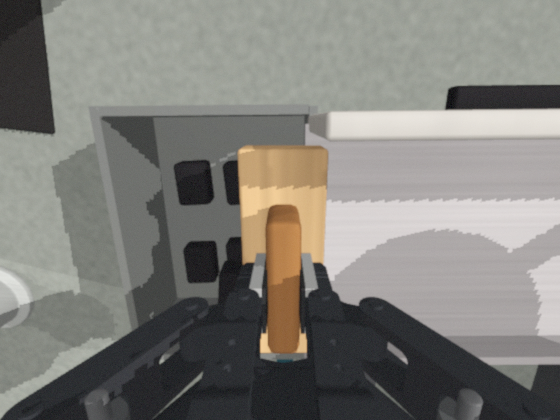

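```bash

python3 -m handwheel '[0,-0.01,0,0,0,0,0, 0,-0.03,0,0,0,0,0, 0,-0.06,0,0,0,0,0, 0,-0.09,0,0,0,0,0, 0,-0.115,0,0,0,0,0, 0,-0.12,0,0,0,0,0, 0,-0.12,-0.01,0,0,0,0, 0,-0.12,-0.04,0,0,0,0, 0,-0.12,-0.075,0,0,0,0, 0,-0.12,-0.1,-0.0,0,0,0, 0,-0.12,-0.11,-0.0,0,0,0, 0,-0.12,-0.11,-0.0,0,0,0]' 
python3 - <<'E'
from h import *
im,d,P=snap("wrist","w9"); im,d,P=snap("top","t9");crop(im,220,100,400,260,4.4,"t9c")
goto([.4128,-.3565,.2],95)
E
```

```text
t: 12.48
tool_pos: [0.5642, -0.2369, 0.209]
tool_rot: [-0.063, 1.573, 0.065]
contact_force: [0.5, 0.1, -2.7]
opening: 0.0144
shift m [ 0.0099 -0.109  -0.1615] turn deg [-0.19 -0.14 -0.15] | rows>= 4.677369055702721
```

View pics/w9.png

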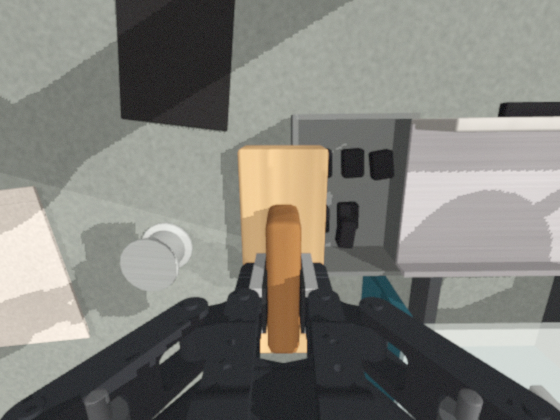

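View pics/t9c.png

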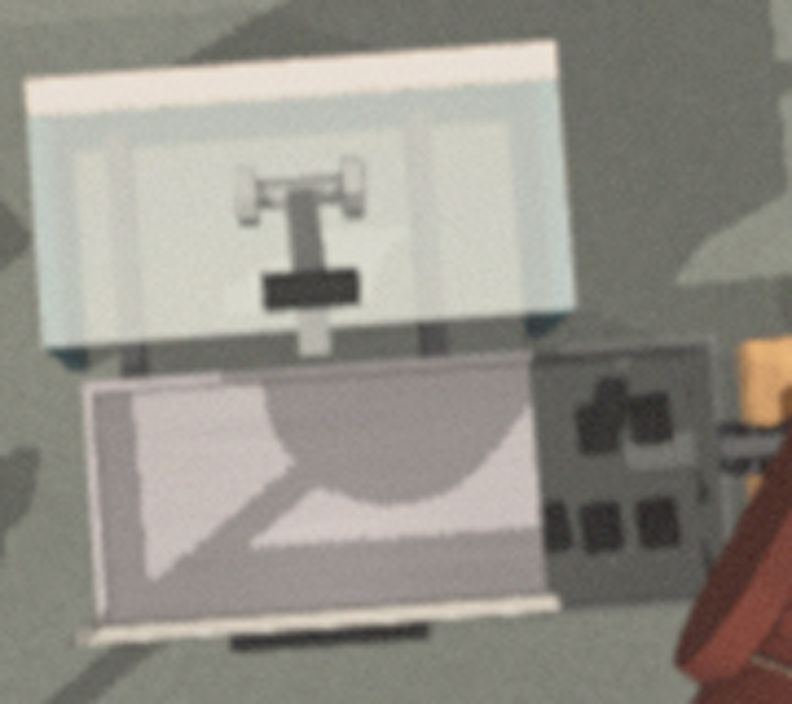

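```bash

python3 -m handwheel '[0,0,-0.01,-0.015,0,0,0, 0,0,-0.027,-0.04,0,0,0, 0,0,-0.045,-0.07,0,0,0, 0,0,-0.065,-0.1,0,0,0, 0,0,-0.085,-0.13,0,0,0, 0,0,-0.1,-0.15,0,0,0, 0,0,-0.108,-0.163,0,0,0, 0,0,-0.112,-0.168,0,0,0, 0,0,-0.112,-0.168,0,0,0, 0,0.02,-0.112,-0.168,0,0,0, 0,0.05,-0.112,-0.168,0,0,0, 0,0.08,-0.112,-0.168,0,0,0]' 
python3 - <<'E'
from h import *
goto([.405,-.36,.04],94)
im,d,P=snap("wrist","w10")
im,d,P=snap("top","t10")
C=cloud("top",d,P)
for u,v in [(347,219),(348,222),(356,219),(369,218),(357,196),(359,188),(367,195)]: print((u,v),C[v,u],w2u(C[v,u]))
E
```

```text
t: 13.58
tool_pos: [0.4094, -0.3602, 0.1323]
tool_rot: [-0.07, 1.567, 0.066]
contact_force: [0.5, 0.2, -1.6]
opening: 0.0145
shift m [ 0.0922  0.0007 -0.0046] turn deg [0.95 0.16 0.13] | rows>= 2.214814328104098
(347, 219) [ 0.5274 -0.1325  0.0225] [-0.0292 -0.1526]
(348, 222) [ 0.5192 -0.1357  0.0207] [-0.0376 -0.155 ]
(356, 219) [ 0.5279 -0.1569  0.0258] [-0.0309 -0.1769]
(369, 218) [ 0.5315 -0.1938  0.0204] [-0.0305 -0.2139]
(357, 196) [ 0.5901 -0.1559  0.0449] [ 0.0312 -0.1813]
(359, 188) [ 0.6119 -0.1607  0.0473] [ 0.0525 -0.188 ]
(367, 195) [ 0.5953 -0.1872  0.0222] [ 0.0336 -0.213 ]
```

View pics/w10.png

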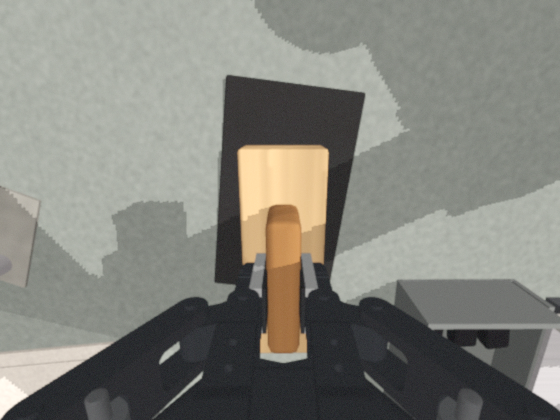

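Chips all flat or stacked low inside the bin (heights 20–47 mm). Lower the scraper onto the mat.

```bash

python3 -m handwheel '[0,0.02,0,-0.004,0,0,0, 0,0.045,0,-0.004,0,0,0, 0,0.07,0,-0.004,0,0,0, 0,0.085,0,-0.004,0,0,0, 0,0.091,0,-0.004,0,0,0, 0,0.094,0,-0.004,0,0,0, 0,0.096,0,-0.004,0,0,0, 0,0.0965,0,-0.004,0,0,0, 0,0.0965,0,-0.004,0,0,0]' 
```

```text
t: 14.43
tool_pos: [0.4044, -0.3619, 0.0369]
tool_rot: [-0.068, 1.568, 0.065]
contact_force: [0.4, -0.0, -2.2]
opening: 0.0145
```

```bash

python3 -m handwheel '[0,0.001,0,0,0,0,0, 0,0.002,0,0,0,0,0, 0,0.002,0,0,0,0,0, 0,0.002,0,0,0,0,0, 0,0.002,0,0,0,0,0]' 
```

```text
t: 14.85
tool_pos: [0.4043, -0.3621, 0.0356]
tool_rot: [-0.067, 1.568, 0.065]
contact_force: [-0.8, 1.7, 5.7]
opening: 0.0147
```

```bash

python3 -m handwheel '[0.4,0,0,0,0,0,0, 0.6,0,0,0,0,0,0, 0.8,0,0,0,0,0,0, 1,0,0,0,0,0,0, 1,0,0,0,0,0,0, 1,0,0,0,0,0,0, 1,-0.02,0,0,0,0,0, 1,-0.05,0,0,0,0,0, 1,-0.09,0,0,0,0,0, 1,-0.13,0,0,0,0,0, 1,-0.17,0,0,0,0,0, 1,-0.2,0,0,0,0,0]' 
python3 - <<'E'
from h import *
im,d,P=snap("wrist","w11")
im,d,P=snap("top","t11");crop(im,130,190,230,290,6,"t11c")
E
```

```text
t: 15.85
tool_pos: [0.4039, -0.3617, 0.2373]
tool_rot: [-0.069, 1.567, 0.064]
contact_force: [0.3, -0.8, 0.9]
opening: 0.0857
```

View pics/w11.png

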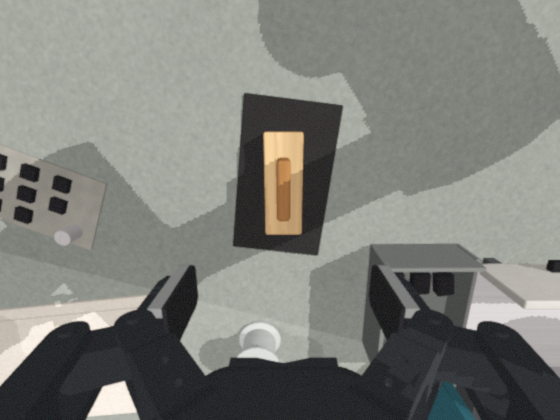

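View pics/t11c.png

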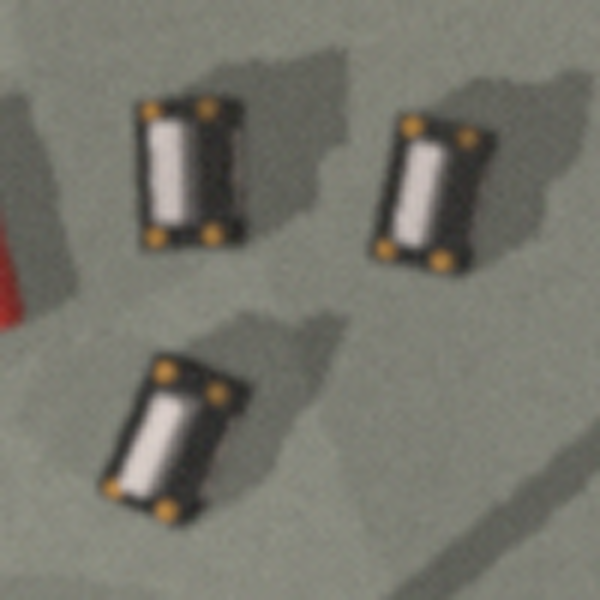

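```bash

python3 - <<'E'
from h import *
goto([.51,.2715,.22],79)
E
```

```text
shift m [0.0158 0.6244 0.1574] turn deg [15.84  0.52  0.55] | rows>= 15.446488707020405
```

```bash

python3 -m handwheel '[1,0,0.04,0.01,0,0,0, 1,0,0.08,0.02,0,0,0, 1,0,0.12,0.03,0,0,0, 1,0,0.16,0.04,0,0,0, 1,0,0.2,0.05,4,0,0, 1,0,0.24,0.06,8,0,0, 1,0,0.28,0.07,8,0,0, 1,0,0.32,0.08,8,0,0, 1,0,0.36,0.09,8,0,0, 1,0,0.4,0.1,8,0,0, 1,0,0.42,0.105,8,0,0, 1,0,0.42,0.105,8,0,0]' >/dev/null
python3 - <<'E'
from h import *
goto([.51,.2715,.22],79)
E
```

```text
shift m [0.0122 0.2032 0.0278] turn deg [ 8.16 -0.11 -0.07] | rows>= 4.92711767918475
```

```bash

python3 -m handwheel '[1,0.003,0.04,0.006,3,0,0, 1,0.006,0.08,0.011,6,0,0, 1,0.01,0.12,0.017,8,0,0, 1,0.012,0.16,0.023,8,0,0, 1,0.012,0.19,0.027,8,0,0, 1,0.012,0.203,0.028,8,0,0, 1,0.012,0.203,0.028,8,0,0, 1,0.012,0.203,0.028,8,0,0]'
python3 - <<'E'
from h import *
im,d,P=snap("wrist","w12"); np.save("pics/w12.npy",d)
crop(im,180,100,560,300,2.1,"w12c")
E
```

```text
t: 17.62
tool_pos: [0.5115, 0.2666, 0.2204]
tool_rot: [0.151, 1.567, -0.154]
contact_force: [0.6, 0.1, -0.1]
opening: 0.0852
```

View pics/w12.png

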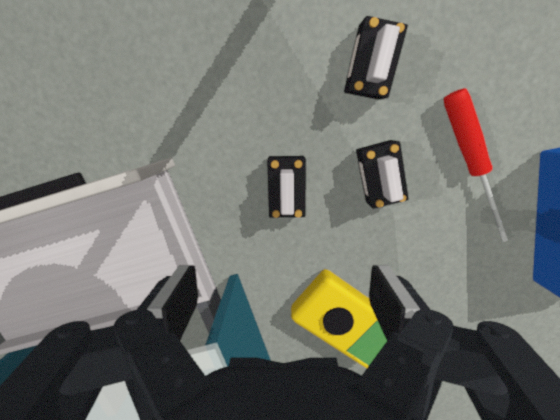

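View pics/w12c.png

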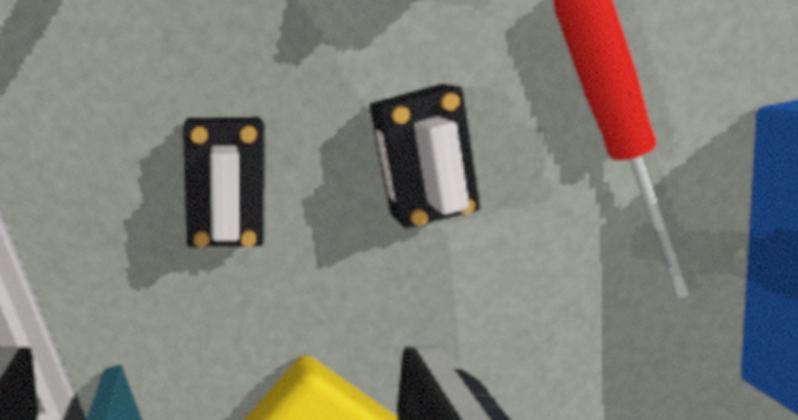

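```bash
cat >> h.py <<'E'
def fin(P,u0,v0,u1,v1,z=.056):
    "fin top centreline end points, near robot first -> centre, yaw"
    a=pz("wrist",u0,v0,z,P);b=pz("wrist",u1,v1,z,P); d=b-a
    yaw=np.degrees(np.arctan2(d[1],d[0])); print("fin",(a+b)/2,"yaw",yaw,"len",np.linalg.norm(d)); return (a+b)/2,yaw
def studs(P,q,z=.031):
    q=np.array([pz("wrist",u,v,z,P) for u,v in q]); d=q[2]+q[3]-q[0]-q[1]; print("studs",q.mean(0),np.degrees(np.arctan2(d[1],d[0])))
E
python3 - <<'E'
from h import *
P=pose("wrist"); f=lambda x,y:(180+x/2.1,100+y/2.1)
fin(P,*f(225,148),*f(226,241)); studs(P,[f(199,134),f(248,134),f(249,238),f(201,239)])
d=np.load("pics/w12.npy"); print(pd("wrist",287,190,d,P))
E
```

```text
fin [0.511  0.2706 0.056 ] yaw -10.276007614202884 len 0.04838603053217278
studs [0.5125 0.2699 0.031 ] -10.109425429452223
[0.5077 0.2708 0.0557]
```

```bash

python3 - <<'E'
from h import *
goto([.511,.2705,.034],79.7)
E
```

```text
shift m [ 0.1867  0.0045 -0.0014] turn deg [-0.91 -0.04  0.08] | rows>= 4.47851588990437
```

```bash

python3 -m handwheel '[1,0.04,0.0045,-0.001,-0.9,0,0, 1,0.08,0.0045,-0.001,-0.9,0,0, 1,0.115,0.0045,-0.001,-0.9,0,0, 1,0.145,0.0045,-0.001,-0.9,0,0, 1,0.17,0.0045,-0.001,-0.9,0,0, 1,0.182,0.0045,-0.001,-0.9,0,0, 1,0.187,0.0045,-0.001,-0.9,0,0, 1,0.187,0.0045,-0.001,-0.9,0,0, 1,0.187,0.0045,-0.001,-0.9,0,0]'
python3 -m handwheel '[0,0,0,0,0,0,0, 0,0,0,0,0,0,0, 0,0,0,0,0,0,0, 0,0,0,0,0,0,0, 0,0,0,0,0,0,0, 0,0,0,0,0,0,0, 0,0,0,0,0,0,0, 0,0,0,0,0,0,0, 0,0,0,0,0,0,0, 0,0,0,0,0,0,0]' 70
python3 -m handwheel '[0,-0.005,0,0,0,0,0, 0,-0.02,0,0,0,0,0, 0,-0.04,0,0,0,0,0, 0,-0.07,0,0,0,0,0, 0,-0.1,0,0,0,0,0, 0,-0.13,0,0,0,0,0, 0,-0.15,0,0,0,0,0, 0,-0.16,0,0,0,0,0, 0,-0.16,0,0,0,0,0]' 
python3 - <<'E'
from h import *
im,d,P=snap("wrist","w13")
X=u2w(-.005,-.08);goto([X[0],X[1],.2],95.07)
E
```

```text
t: 18.42
tool_pos: [0.513, 0.2718, 0.0361]
tool_rot: [0.142, 1.564, -0.14]
contact_force: [0.4, -1.1, 0.5]
opening: 0.0855
t: 19.25
tool_pos: [0.5117, 0.2719, 0.0344]
tool_rot: [0.14, 1.566, -0.141]
contact_force: [-1.5, -1.8, 2.2]
opening: 0.0125
t: 20.0
tool_pos: [0.513, 0.2726, 0.1973]
tool_rot: [0.142, 1.562, -0.139]
contact_force: [0.6, 0.2, -2.2]
opening: 0.0128
shift m [-0.0054 -0.3191  0.0915] turn deg [-15.33   0.07  -0.05] | rows>= 7.962675260906272
```

View pics/w13.png

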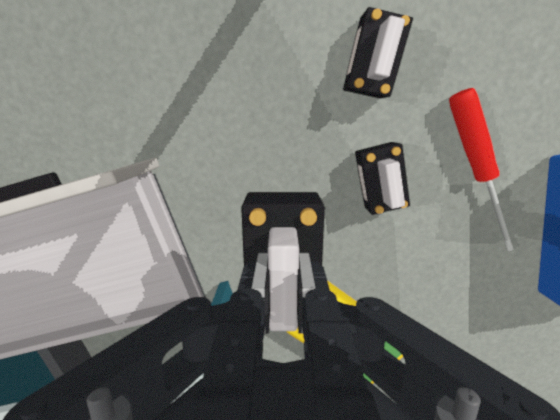

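```bash

python3 -m handwheel '[0,0,-0.01,0.002,-1,0,0, 0,0,-0.03,0.006,-3,0,0, 0,0,-0.06,0.014,-5,0,0, 0,0,-0.095,0.023,-7,0,0, 0,0,-0.13,0.033,-9,0,0, 0,0,-0.165,0.043,-11,0,0, 0,0,-0.2,0.053,-13,0,0, 0,0,-0.235,0.064,-15.3,0,0, 0,0,-0.265,0.073,-15.3,0,0, 0,0,-0.295,0.083,-15.3,0,0, 0,0,-0.312,0.089,-15.3,0,0, 0,0,-0.319,0.0915,-15.3,0,0]' 
python3 - <<'E'
from h import *
im,d,P=snap("wrist","w14")
X=u2w(-.005,-.08);goto([X[0],X[1],.1],95.07)
E
```

```text
t: 21.05
tool_pos: [0.5436, -0.0604, 0.1911]
tool_rot: [-0.066, 1.574, 0.067]
contact_force: [0.5, 0.5, -2.5]
opening: 0.0125
shift m [0.0914 0.002  0.0019] turn deg [-0.21 -0.24 -0.04] | rows>= 2.1929329300437135
```

View pics/w14.png

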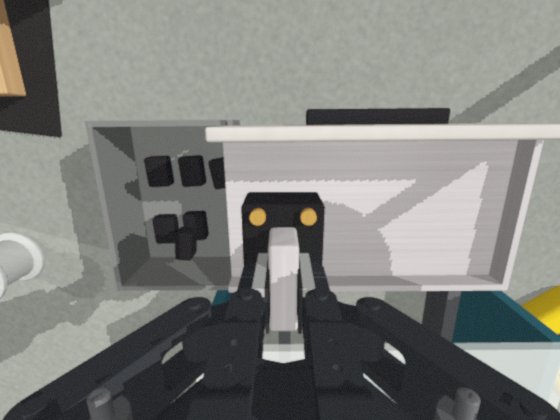

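```bash

python3 -m handwheel '[0,0.015,0.001,0.001,0,0,0, 0,0.04,0.002,0.002,0,0,0, 0,0.065,0.002,0.002,0,0,0, 0,0.082,0.002,0.002,0,0,0, 0,0.09,0.002,0.002,0,0,0, 0,0.093,0.002,0.002,0,0,0, 0,0.095,0.002,0.002,0,0,0, 0,0.096,0.002,0.002,0,0,0, 0,0.096,0.002,0.002,0,0,0]'
```

```text
t: 21.85
tool_pos: [0.5476, -0.056, 0.0995]
tool_rot: [-0.07, 1.568, 0.069]
contact_force: [0.2, 0.4, -2.9]
opening: 0.0129
```

```bash

python3 -m handwheel '[0,0.002,0,0,0,0,0, 0,0.003,0,0,0,0,0, 0,0.003,0,0,0,0,0, 0,0.003,0,0,0,0,0]'
python3 -m handwheel '[0,0.001,0,0,0,0,0, 0,0.002,0,0,0,0,0, 0,0.002,0,0,0,0,0]'
```

```text
t: 22.18
tool_pos: [0.5468, -0.0561, 0.0956]
tool_rot: [-0.069, 1.569, 0.069]
contact_force: [-0.2, 0.5, -1.6]
opening: 0.0126
t: 22.43
tool_pos: [0.5471, -0.0562, 0.0943]
tool_rot: [-0.069, 1.569, 0.069]
contact_force: [-2.3, 0.5, 3.9]
opening: 0.0122
```

```bash

python3 -m handwheel '[0.4,0,0,0,0,0,0, 0.6,0,0,0,0,0,0, 0.8,0,0,0,0,0,0, 1,0,0,0,0,0,0, 1,0,0,0,0,0,0, 1,-0.01,0,0,0,0,0, 1,-0.03,0,0,0,0,0, 1,-0.06,0,0,0,0,0, 1,-0.09,0,0,0,0,0, 1,-0.11,0,0,0,0,0, 1,-0.11,0,0,0,0,0, 1,-0.11,0,0,0,0,0]' 
python3 - <<'E'
from h import *
im,d,P=snap("wrist","w15")
goto([.519,.383,.22],95)
E
```

```text
t: 23.43
tool_pos: [0.5477, -0.0563, 0.2056]
tool_rot: [-0.07, 1.566, 0.068]
contact_force: [-0.3, 0.4, -0.7]
opening: 0.0857
shift m [-0.0166  0.4397  0.011 ] turn deg [0.04 0.02 0.01] | rows>= 10.556176021796457
```

View pics/w15.png

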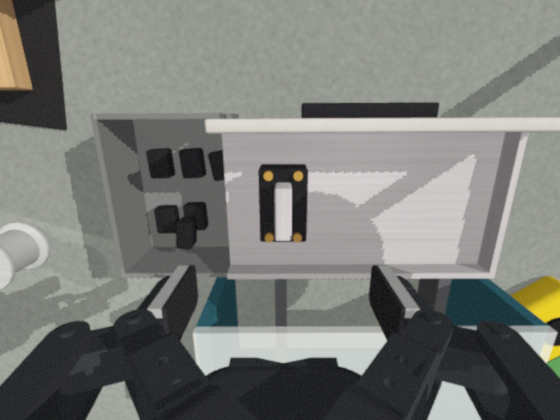

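```bash

python3 -m handwheel '[1,-0.005,0.04,0,0,0,0, 1,-0.01,0.08,0,0,0,0, 1,-0.015,0.12,0,0,0,0, 1,-0.015,0.16,0,0,0,0, 1,-0.015,0.2,0,0,0,0, 1,-0.015,0.24,0,0,0,0, 1,-0.015,0.28,0.003,0,0,0, 1,-0.015,0.32,0.006,0,0,0, 1,-0.015,0.36,0.009,0,0,0, 1,-0.015,0.4,0.011,0,0,0, 1,-0.015,0.43,0.011,0,0,0, 1,-0.015,0.44,0.011,0,0,0]' 
python3 -m handwheel '[1,0,0,0,0,0,0, 1,0,0,0,0,0,0]' 
python3 - <<'E'
from h import *
im,d,P=snap("wrist","w16")
crop(im,180,100,460,300,2.8,"w16c")
E
```

```text
t: 24.48
tool_pos: [0.5169, 0.3865, 0.2153]
tool_rot: [-0.073, 1.574, 0.072]
contact_force: [-0.7, 0.5, 0.2]
opening: 0.0853
t: 24.65
tool_pos: [0.5183, 0.3825, 0.2163]
tool_rot: [-0.071, 1.572, 0.068]
contact_force: [-0.4, -0.3, -0.5]
opening: 0.0855
```

View pics/w16.png

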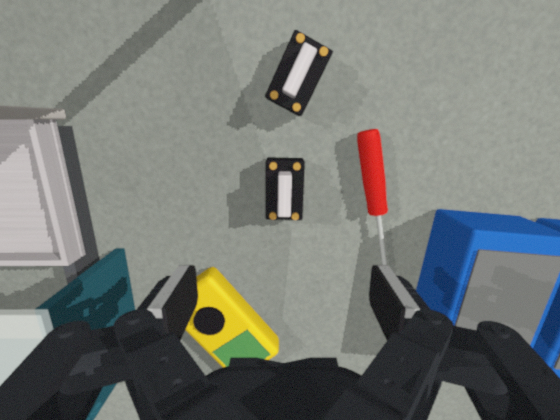

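View pics/w16c.png

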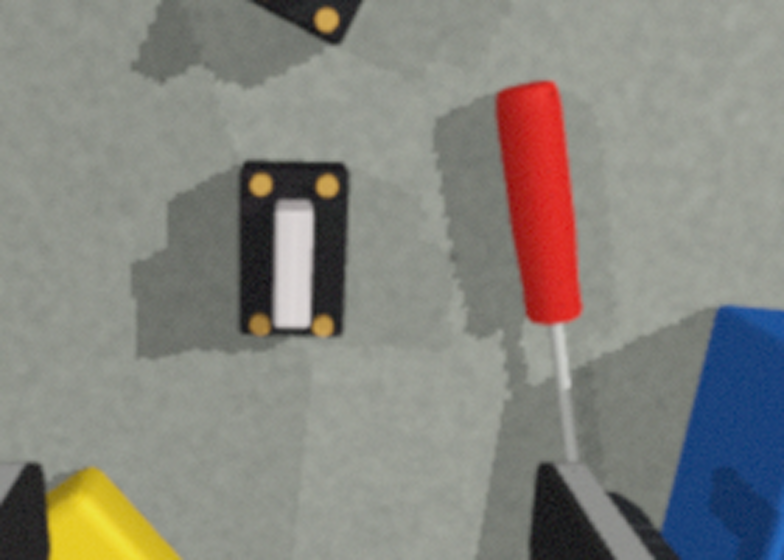

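```bash

python3 - <<'E'
from h import *
P=pose("wrist"); f=lambda x,y:(180+x/2.8,100+y/2.8)
c,y=fin(P,*f(294,203),*f(293,327)); studs(P,[f(260,184),f(327,185),f(323,325),f(259,324)])
goto([c[0],c[1],.034],y+90)
E
```

```text
fin [0.5181 0.3834 0.056 ] yaw 4.736257145890089 len 0.047957014837726665
studs [0.5201 0.3831 0.031 ] 4.161364993176461
shift m [ 0.1828  0.0018 -0.0001] turn deg [ 0.27 -0.12  0.1 ] | rows>= 4.384877671188097
```

```bash

python3 -m handwheel '[1,0.04,0.002,0.001,0,0,0, 1,0.08,0.002,0.001,0,0,0, 1,0.115,0.002,0.001,0,0,0, 1,0.145,0.002,0.001,0,0,0, 1,0.168,0.002,0.001,0,0,0, 1,0.178,0.002,0.001,0,0,0, 1,0.183,0.002,0.001,0,0,0, 1,0.183,0.002,0.001,0,0,0, 1,0.183,0.002,0.001,0,0,0]'
python3 -m handwheel '[0,0,0,0,0,0,0, 0,0,0,0,0,0,0, 0,0,0,0,0,0,0, 0,0,0,0,0,0,0, 0,0,0,0,0,0,0, 0,0,0,0,0,0,0, 0,0,0,0,0,0,0, 0,0,0,0,0,0,0, 0,0,0,0,0,0,0, 0,0,0,0,0,0,0]' 70
python3 -m handwheel '[0,-0.005,0,0,0,0,0, 0,-0.02,0,0,0,0,0, 0,-0.04,0,0,0,0,0, 0,-0.07,0,0,0,0,0, 0,-0.1,0,0,0,0,0, 0,-0.13,0,0,0,0,0, 0,-0.15,0,0,0,0,0, 0,-0.16,0,0,0,0,0, 0,-0.16,0,0,0,0,0, 0,-0.16,0,0,0,0,0]' 
python3 - <<'E'
from h import *
im,d,P=snap("wrist","w17")
X=u2w(-.005,0);goto([X[0],X[1],.2],95.07)
E
```

```text
t: 25.45
tool_pos: [0.5212, 0.3853, 0.0372]
tool_rot: [-0.067, 1.567, 0.069]
contact_force: [0.4, 0.1, -0.1]
opening: 0.0854
t: 26.28
tool_pos: [0.5199, 0.3852, 0.0354]
tool_rot: [-0.069, 1.57, 0.069]
contact_force: [0.1, -1.9, 2.3]
opening: 0.0127
t: 27.12
tool_pos: [0.5196, 0.3853, 0.1951]
tool_rot: [-0.069, 1.57, 0.069]
contact_force: [-0.9, -0.3, -4.0]
opening: 0.0125
shift m [-0.0061 -0.3636 -0.0129] turn deg [-0.03 -0.15  0.06] | rows>= 8.725624717755643
```

View pics/w17.png

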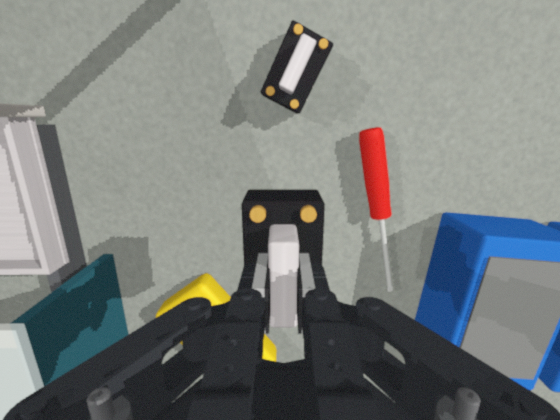

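```bash

python3 -m handwheel '[0,-0.002,-0.01,0,0,0,0, 0,-0.004,-0.03,-0.002,0,0,0, 0,-0.006,-0.06,-0.004,0,0,0, 0,-0.006,-0.1,-0.006,0,0,0, 0,-0.006,-0.14,-0.008,0,0,0, 0,-0.006,-0.18,-0.01,0,0,0, 0,-0.006,-0.22,-0.011,0,0,0, 0,-0.006,-0.26,-0.012,0,0,0, 0,-0.006,-0.3,-0.013,0,0,0, 0,-0.006,-0.335,-0.013,0,0,0, 0,-0.006,-0.355,-0.013,0,0,0, 0,-0.006,-0.363,-0.013,0,0,0]' 
python3 -m handwheel '[0,0,0,0,0,0,0, 0,0,0,0,0,0,0]' 
python3 - <<'E'
from h import *
im,d,P=snap("wrist","w18")
X=u2w(-.005,0);goto([X[0],X[1],.098],95.07)
E
```

```text
t: 28.17
tool_pos: [0.5376, 0.0191, 0.1993]
tool_rot: [-0.067, 1.573, 0.065]
contact_force: [1.0, -0.0, -3.5]
opening: 0.0123
t: 28.33
tool_pos: [0.538, 0.0227, 0.2001]
tool_rot: [-0.068, 1.572, 0.069]
contact_force: [-1.2, 0.4, -2.7]
opening: 0.0119
shift m [ 0.1023 -0.0019 -0.0001] turn deg [ 0.   -0.1  -0.06] | rows>= 2.45466112288546
```

View pics/w18.png

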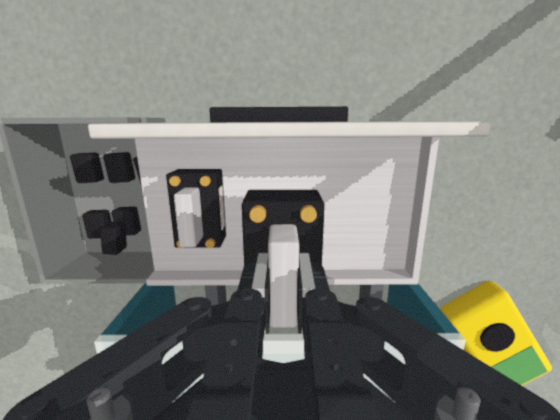

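```bash

python3 -m handwheel '[0,0.015,-0.001,0,0,0,0, 0,0.04,-0.001,0,0,0,0, 0,0.065,-0.001,0,0,0,0, 0,0.085,-0.001,0,0,0,0, 0,0.095,-0.001,0,0,0,0, 0,0.1,-0.001,0,0,0,0, 0,0.102,-0.001,0,0,0,0, 0,0.102,-0.001,0,0,0,0, 0,0.102,-0.001,0,0,0,0, 0,0.102,-0.001,0,0,0,0]'
python3 -m handwheel '[0,0.001,0,0,0,0,0, 0,0.002,0,0,0,0,0, 0,0.002,0,0,0,0,0]'
```

```text
t: 29.22
tool_pos: [0.54, 0.0216, 0.101]
tool_rot: [-0.07, 1.567, 0.069]
contact_force: [-0.3, -0.7, -2.1]
opening: 0.0125
t: 29.47
tool_pos: [0.539, 0.0215, 0.0975]
tool_rot: [-0.069, 1.569, 0.069]
contact_force: [-0.8, -0.1, -2.7]
opening: 0.0126
```

```bash

python3 -m handwheel '[0,0.001,0,0,0,0,0, 0,0.002,0,0,0,0,0, 0,0.003,0,0,0,0,0, 0,0.003,0,0,0,0,0]'
```

```text
t: 29.8
tool_pos: [0.5393, 0.0214, 0.0953]
tool_rot: [-0.069, 1.569, 0.069]
contact_force: [-1.6, -0.5, 4.4]
opening: 0.0124
```

```bash

python3 -m handwheel '[0.4,0,0,0,0,0,0, 0.6,0,0,0,0,0,0, 0.8,0,0,0,0,0,0, 0.9,0,0,0,0,0,0, 0.9,0,0,0,0,0,0, 0.9,-0.01,0,0,0,0,0, 0.9,-0.03,0,0,0,0,0, 0.9,-0.06,0,0,0,0,0, 1,-0.09,0,0,0,0,0, 1,-0.11,0,0,0,0,0, 1,-0.11,0,0,0,0,0, 1,-0.11,0,0,0,0,0]' 
python3 - <<'E'
from h import *
im,d,P=snap("wrist","w19")
goto([.396,.387,.22],70)
E
```

```text
t: 30.8
tool_pos: [0.5399, 0.0215, 0.2067]
tool_rot: [-0.07, 1.565, 0.069]
contact_force: [-0.2, 0.6, 0.1]
opening: 0.0855
shift m [-0.0154  0.3766 -0.1102] turn deg [25.04  0.04 -0.  ] | rows>= 9.416512965587545
```

View pics/w19.png

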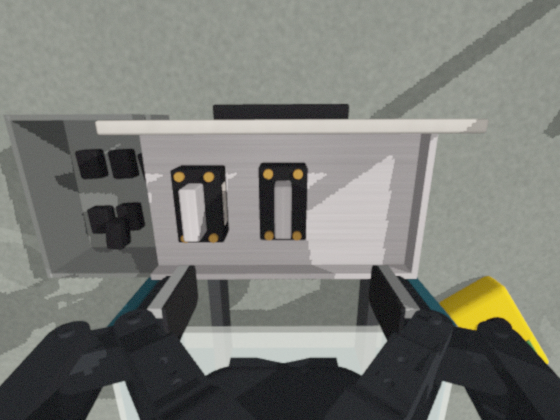

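Second module is standing at (283,202). Now the third, C.

```bash

python3 -m handwheel '[1,-0.005,0.035,-0.01,2,0,0, 1,-0.01,0.07,-0.02,5,0,0, 1,-0.015,0.105,-0.03,8,0,0, 1,-0.015,0.14,-0.04,11,0,0, 1,-0.015,0.175,-0.05,14,0,0, 1,-0.015,0.21,-0.06,17,0,0, 1,-0.015,0.245,-0.07,20,0,0, 1,-0.015,0.28,-0.08,22,0,0, 1,-0.015,0.315,-0.09,25,0,0, 1,-0.015,0.35,-0.1,25,0,0, 1,-0.015,0.37,-0.11,25,0,0, 1,-0.015,0.376,-0.11,25,0,0]' 
python3 -m handwheel '[1,0,0,0,0,0,0, 1,0,0,0,0,0,0]' 
python3 - <<'E'
from h import *
im,d,P=snap("wrist","w20")
crop(im,180,100,460,300,2.8,"w20c")
E
```

```text
t: 31.85
tool_pos: [0.3933, 0.3884, 0.2169]
tool_rot: [0.268, 1.558, -0.272]
contact_force: [0.5, 0.1, -0.7]
opening: 0.0857
t: 32.02
tool_pos: [0.396, 0.3857, 0.2178]
tool_rot: [0.271, 1.555, -0.275]
contact_force: [-0.3, 0.2, 0.1]
opening: 0.0852
```

View pics/w20c.png

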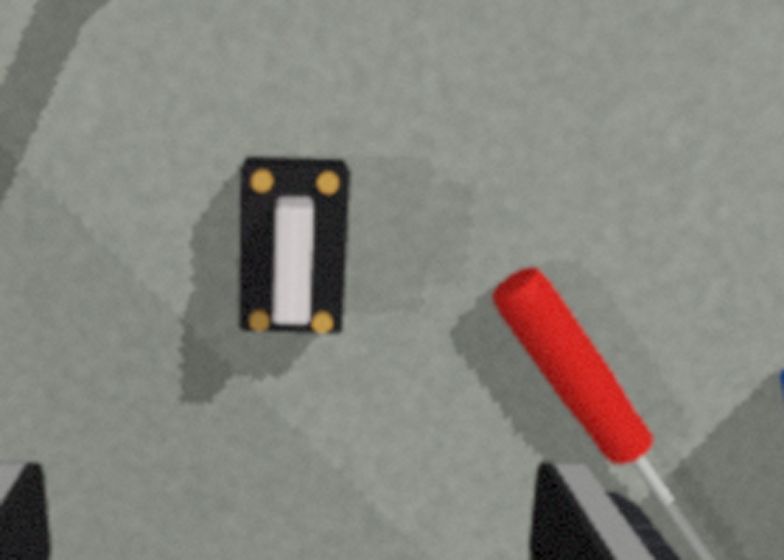

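```bash

python3 - <<'E'
from h import *
P=pose("wrist"); f=lambda x,y:(180+x/2.8,100+y/2.8)
c,y=fin(P,*f(294,200),*f(292.5,323)); studs(P,[f(261,181),f(327,182),f(321,322),f(259,320)])
goto([c[0],c[1],.034],y+90)
E
```

```text
fin [0.3957 0.3871 0.056 ] yaw -20.50919617661256 len 0.04767457773187526
studs [0.3975 0.386  0.031 ] -21.457138548022805
shift m [ 0.1842  0.0018 -0.0011] turn deg [ 0.5  -0.03  0.11] | rows>= 4.416583087437731
```

```bash

python3 -m handwheel '[1,0.04,0.001,0,1,0,0, 1,0.08,0.001,0,1,0,0, 1,0.115,0.001,0,1,0,0, 1,0.145,0.001,0,1,0,0, 1,0.168,0.001,0,1,0,0, 1,0.178,0.001,0,1,0,0, 1,0.184,0.001,0,1,0,0, 1,0.184,0.001,0,1,0,0, 1,0.184,0.001,0,1,0,0]'
python3 -m handwheel '[0,0,0,0,0,0,0, 0,0,0,0,0,0,0, 0,0,0,0,0,0,0, 0,0,0,0,0,0,0, 0,0,0,0,0,0,0, 0,0,0,0,0,0,0, 0,0,0,0,0,0,0, 0,0,0,0,0,0,0, 0,0,0,0,0,0,0, 0,0,0,0,0,0,0]' 70
python3 -m handwheel '[0,-0.005,0,0,0,0,0, 0,-0.02,0,0,0,0,0, 0,-0.04,0,0,0,0,0, 0,-0.07,0,0,0,0,0, 0,-0.1,0,0,0,0,0, 0,-0.13,0,0,0,0,0, 0,-0.15,0,0,0,0,0, 0,-0.16,0,0,0,0,0, 0,-0.16,0,0,0,0,0, 0,-0.16,0,0,0,0,0]' 
python3 - <<'E'
from h import *
im,d,P=snap("wrist","w21")
X=u2w(-.005,0.08);goto([X[0],X[1],.2],95.07)
E
```

```text
t: 32.82
tool_pos: [0.3978, 0.3877, 0.0368]
tool_rot: [0.289, 1.55, -0.286]
contact_force: [-0.3, 0.1, 0.4]
opening: 0.0851
t: 33.65
tool_pos: [0.3966, 0.3875, 0.0355]
tool_rot: [0.287, 1.552, -0.287]
contact_force: [-1.0, -1.3, 3.1]
opening: 0.0121
t: 34.48
tool_pos: [0.3962, 0.3871, 0.1943]
tool_rot: [0.286, 1.552, -0.288]
contact_force: [-0.1, -0.9, -3.0]
opening: 0.0125
shift m [-0.0067 -0.2182  0.2284] turn deg [-26.03  -0.14   0.14] | rows>= 7.576936114005267
```

View pics/w21.png

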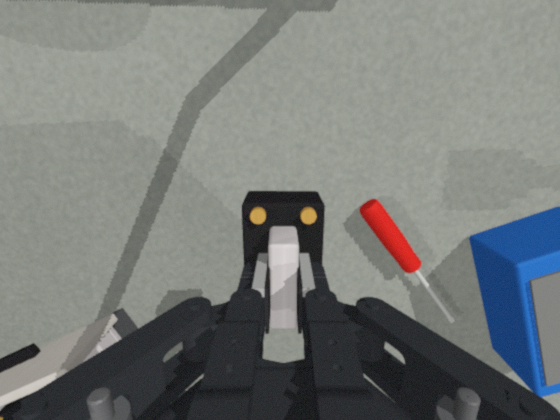

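```bash

python3 -m handwheel '[0,-0.004,-0.007,0.007,-1,0,0, 0,-0.006,-0.02,0.021,-3,0,0, 0,-0.006,-0.042,0.044,-6,0,0, 0,-0.006,-0.066,0.069,-9,0,0, 0,-0.006,-0.09,0.094,-12,0,0, 0,-0.006,-0.114,0.119,-15,0,0, 0,-0.006,-0.138,0.144,-18,0,0, 0,-0.006,-0.162,0.169,-21,0,0, 0,-0.006,-0.186,0.194,-24,0,0, 0,-0.006,-0.205,0.214,-26,0,0, 0,-0.006,-0.215,0.225,-26,0,0, 0,-0.006,-0.218,0.228,-26,0,0]' 
python3 -m handwheel '[0,0,0,0,0,0,0, 0,0,0,0,0,0,0]' 
python3 - <<'E'
from h import *
im,d,P=snap("wrist","w22")
X=u2w(-.005,0.08);goto([X[0],X[1],.098],95.07)
E
```

```text
t: 35.53
tool_pos: [0.5311, 0.0998, 0.1983]
tool_rot: [-0.067, 1.574, 0.066]
contact_force: [0.3, 0.2, -2.1]
opening: 0.0125
t: 35.7
tool_pos: [0.5305, 0.1027, 0.1995]
tool_rot: [-0.069, 1.573, 0.07]
contact_force: [-0.5, -0.6, -2.2]
opening: 0.0127
shift m [ 0.1019 -0.0019  0.0005] turn deg [ 0.02 -0.14 -0.03] | rows>= 2.445148826604296
```

View pics/w22.png

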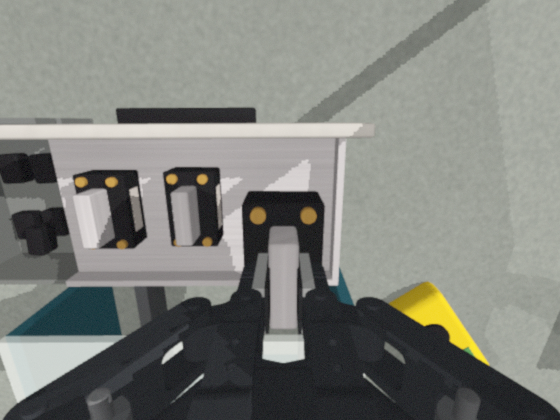

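```bash

python3 -m handwheel '[0,0.015,-0.001,0,0,0,0, 0,0.04,-0.001,0,0,0,0, 0,0.065,-0.001,0,0,0,0, 0,0.085,-0.001,0,0,0,0, 0,0.095,-0.001,0,0,0,0, 0,0.1,-0.001,0,0,0,0, 0,0.102,-0.001,0,0,0,0, 0,0.103,-0.001,0,0,0,0, 0,0.103,-0.001,0,0,0,0, 0,0.103,-0.001,0,0,0,0]'
python3 -m handwheel '[0,0.001,0,0,0,0,0, 0,0.0025,0,0,0,0,0, 0,0.0035,0,0,0,0,0, 0,0.0035,0,0,0,0,0]'
```

```text
t: 36.58
tool_pos: [0.5326, 0.1014, 0.0998]
tool_rot: [-0.069, 1.567, 0.069]
contact_force: [-0.6, 0.5, -2.5]
opening: 0.0125
t: 36.92
tool_pos: [0.5321, 0.1012, 0.0956]
tool_rot: [-0.069, 1.569, 0.069]
contact_force: [-0.6, -0.5, 1.6]
opening: 0.0124
```

```bash

python3 -m handwheel '[0,0.001,0,0,0,0,0, 0.4,0.001,0,0,0,0,0, 0.6,0.001,0,0,0,0,0, 0.8,0.001,0,0,0,0,0, 0.9,0.001,0,0,0,0,0, 0.9,0,0,0,0,0,0, 0.9,-0.01,0,0,0,0,0, 0.9,-0.03,0,0,0,0,0, 0.9,-0.06,0,0,0,0,0, 0.9,-0.09,0,0,0,0,0, 0.9,-0.11,0,0,0,0,0, 0.9,-0.11,0,0,0,0,0]' 
python3 - <<'E'
from h import *
im,d,P=snap("wrist","w23"); im,d,P=snap("scene","s23");crop(im,160,140,420,320,3,"s23c")
X=u2w(-.16,-0.085);goto([X[0],X[1],.206],95.07)
E
```

```text
t: 37.92
tool_pos: [0.5348, 0.1015, 0.212]
tool_rot: [-0.069, 1.559, 0.069]
contact_force: [0.9, 0.0, 0.8]
opening: 0.0771
shift m [-0.0001 -0.165  -0.1562] turn deg [-0.03  0.15  0.01] | rows>= 5.449100514010565
```

View pics/w23.png

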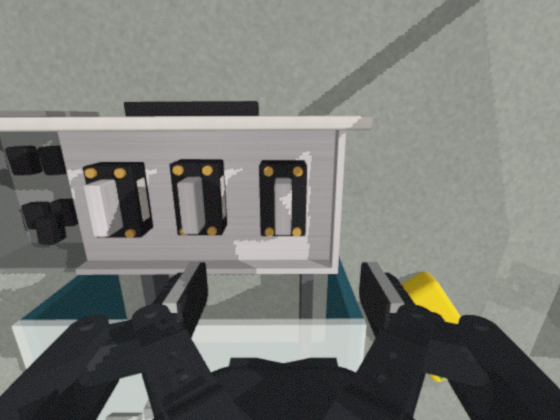

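View pics/s23c.png

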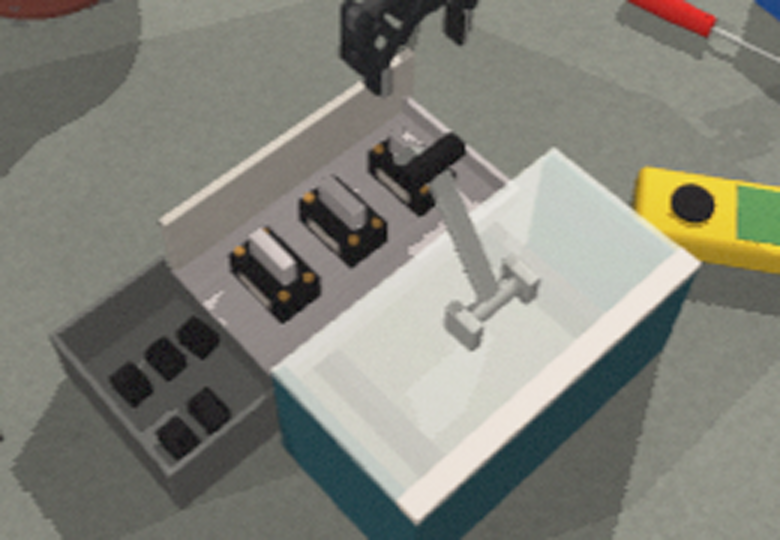

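```bash

python3 - <<'E'
from h import *
from scipy.optimize import least_squares
Ps,Pt=pose("scene"),pose("top")
obs=[("scene",Ps,(435/3+160,168/3+140)),("top",Pt,(220+311/4.4,100+288/4.4))]
r=least_squares(lambda X:np.concatenate([np.array(pr(n,X,P))-np.array(q) for n,P,q in obs]),[.65,.03,.26])
print(r.x,r.fun,w2u(r.x)); a=np.arctan2(r.x[2]-.158,.170-w2u(r.x)[0]);print(a,np.hypot(r.x[2]-.158,.170-w2u(r.x)[0]))
E
python3 -m handwheel '[0.5,0,-0.02,-0.02,0,0,0, 0,0,-0.05,-0.05,0,0,0, 0,0,-0.08,-0.08,0,0,0, 0,0,-0.11,-0.105,0,0,0, 0,0,-0.14,-0.132,0,0,0, 0,0,-0.165,-0.156,0,0,0, 0,0,-0.165,-0.156,0,0,0, 0,0.04,-0.165,-0.156,0,0,0, 0,0.075,-0.165,-0.156,0,0,0, 0,0.105,-0.165,-0.156,0,0,0, 0,0.117,-0.165,-0.156,0,0,0, 0,0.117,-0.165,-0.156,0,0,0]' 
python3 - <<'E'
from h import *
im,d,P=snap("wrist","w24"); print(w2u(ctrl.get_obs()["tool_pos"]))
X=u2w(-.1,-0.085);goto([X[0],X[1],.09],95.07)
E
```

```text
[0.6408 0.0297 0.2527] [-0.5713  0.0325 -0.4869 -0.3742] [ 0.0981 -0.001 ]
0.9214269739614681 0.11884339016070464
t: 39.02
tool_pos: [0.3866, -0.0749, 0.0819]
tool_rot: [-0.065, 1.58, 0.073]
contact_force: [0.4, 0.6, 0.6]
opening: 0.0001
[-0.1627 -0.0836]
shift m [-0.0058 -0.0014  0.0626] turn deg [-0.02 -0.35 -0.19] | rows>= 1.5084153887291303
```

View pics/w24.png

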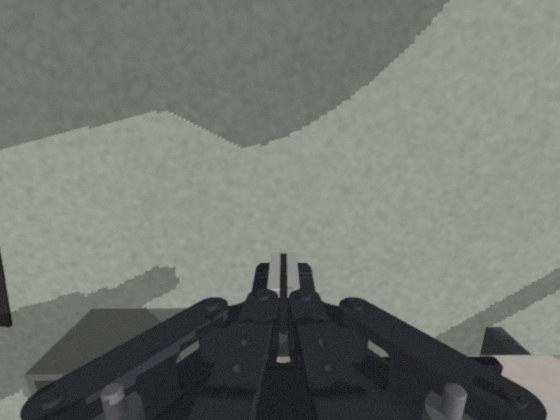

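```bash

python3 -m handwheel '[0,-0.005,0,0.01,0,0,0, 0,-0.006,0,0.03,0,0,0, 0,-0.006,0,0.05,0,0,0, 0,-0.006,0,0.06,0,0,0, 0,-0.006,0,0.064,0,0,0, 0,-0.006,0,0.068,0,0,0, 0,-0.006,0,0.072,0,0,0, 0,-0.006,0,0.077,0,0,0, 0,-0.006,0,0.083,0,0,0, 0,-0.006,0,0.089,0,0,0, 0,-0.006,0,0.095,0,0,0, 0,-0.006,0,0.1,0,0,0]'
python3 - <<'E'
from h import *
im,d,P=snap("wrist","w25"); print(w2u(ctrl.get_obs()["tool_pos"]))
im,d,P=snap("scene","s25");crop(im,160,140,420,320,3,"s25c")
E
```

```text
t: 40.07
tool_pos: [0.4908, -0.0678, 0.0938]
tool_rot: [-0.069, 1.57, 0.069]
contact_force: [-3.7, 0.4, 3.1]
opening: -0.0004
[-0.0589 -0.0851]
```

View pics/s25c.png

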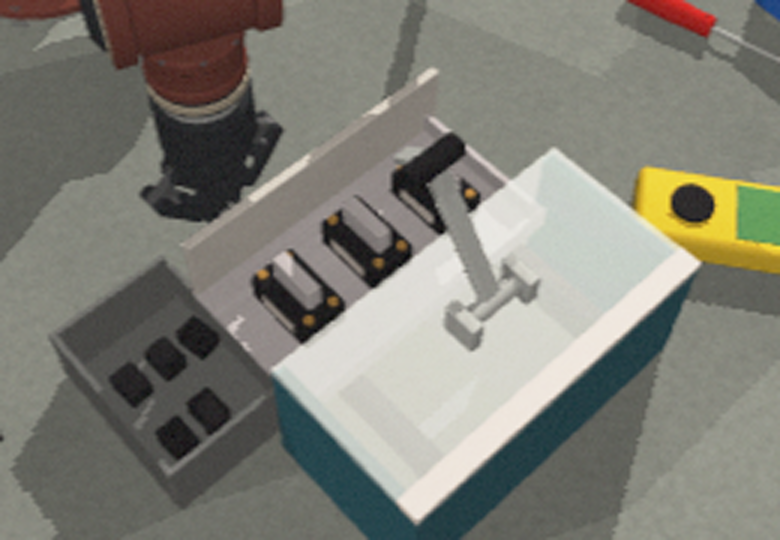

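```bash

python3 -m handwheel '[0,0,0,0.003,0,0,0, 0,0,0,0.009,0,0,0, 0,0,0,0.016,0,0,0, 0,0,0,0.024,0,0,0, 0,0,0,0.032,0,0,0, 0,0,0,0.04,0,0,0, 0,0,0,0.048,0,0,0, 0,0,0,0.056,0,0,0, 0,0,0,0.064,0,0,0, 0,0,0,0.072,0,0,0, 0,0,0,0.078,0,0,0, 0,0,0,0.08,0,0,0]'
python3 - <<'E'
from h import *
im,d,P=snap("wrist","w26"); print(w2u(ctrl.get_obs()["tool_pos"]))
im,d,P=snap("scene","s26");crop(im,160,100,420,320,3,"s26c")
E
```

```text
t: 41.17
tool_pos: [0.5712, -0.0608, 0.0937]
tool_rot: [-0.069, 1.569, 0.069]
contact_force: [-3.2, 1.8, 1.6]
opening: -0.0001
[ 0.0209 -0.0852]
```

View pics/s26c.png

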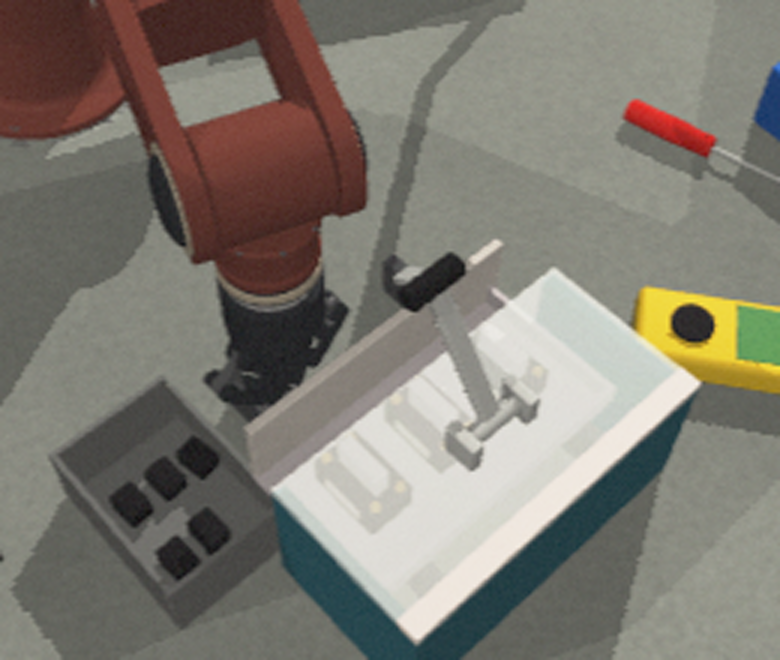

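```bash

python3 -m handwheel '[0,0,0,0.003,0,0,0, 0,0,0,0.008,0,0,0, 0,0,0,0.013,0,0,0, 0,0,0,0.017,0,0,0, 0,0,0,0.019,0,0,0, 0,0,0,0.02,0,0,0, 0,0,0,0.02,0,0,0]'
python3 -m handwheel '[0,0,0,0.002,0,0,0, 0,0,0,0.003,0,0,0, 0,0,0,0.003,0,0,0]'
python3 -m handwheel '[0,0,0,0.001,0,0,0, 0,0,0,0.0015,0,0,0, 0,0,0,0.0015,0,0,0]'
```

```text
t: 41.85
tool_pos: [0.5906, -0.0593, 0.094]
tool_rot: [-0.069, 1.568, 0.069]
contact_force: [-2.0, -0.6, 1.4]
opening: 0.0
t: 42.1
tool_pos: [0.5922, -0.0591, 0.0939]
tool_rot: [-0.069, 1.572, 0.069]
contact_force: [-6.7, -0.8, 4.7]
opening: 0.0
t: 42.35
tool_pos: [0.5921, -0.0591, 0.0939]
tool_rot: [-0.069, 1.576, 0.069]
contact_force: [-13.1, -1.8, 8.0]
opening: -0.0001
```

```bash

python3 -m handwheel '[0,0,0,-0.005,0,0,0, 0,0,0,-0.025,0,0,0, 0,0,0,-0.05,0,0,0, 0,0,0,-0.08,0,0,0, 0,0,0,-0.1,0,0,0, 0,-0.03,0,-0.1,0,0,0, 0,-0.07,0,-0.1,0,0,0, 0,-0.11,0,-0.1,0,0,0, 0,-0.15,0,-0.1,0,0,0, 0,-0.19,0,-0.1,0,0,0, 0,-0.21,0,-0.1,0,0,0, 0,-0.21,0,-0.1,0,0,0]'
python3 - <<'E'
from h import *
im,d,P=snap("wrist","w27"); print(w2u(ctrl.get_obs()["tool_pos"]))
im,d,P=snap("scene","s27");crop(im,160,140,420,320,3,"s27c")
E
```

```text
t: 43.35
tool_pos: [0.4978, -0.0682, 0.3115]
tool_rot: [-0.072, 1.556, 0.066]
contact_force: [0.3, -0.3, 0.6]
opening: 0.0003
[-0.0541 -0.0855]
```

View pics/s27c.png

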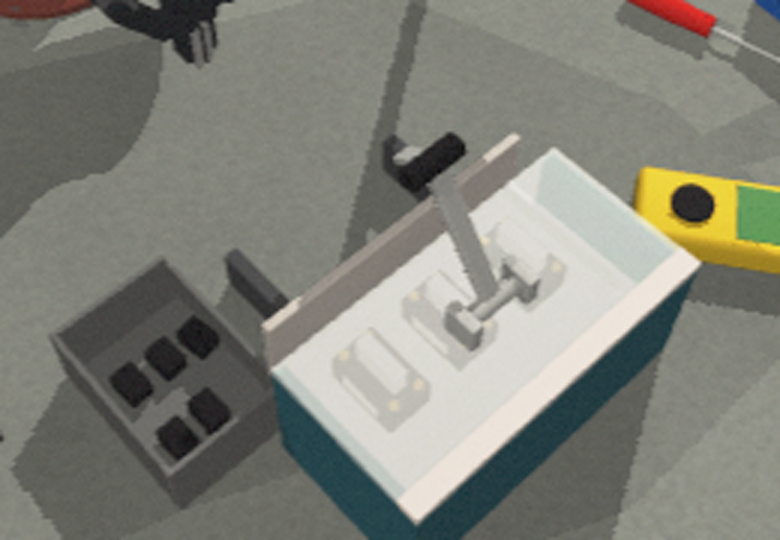

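View pics/w27.png

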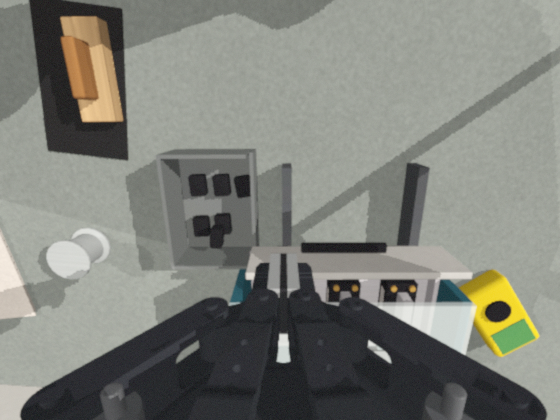

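```bash
python3 - <<'E'
from h import *
X=u2w(.1,0.0);goto([X[0],X[1],.305],95.07)
E
python3 -m handwheel '[0,0,0.03,0,0,0,0, 0,0,0.06,0.02,0,0,0, 0,0,0.085,0.05,0,0,0, 0,0,0.085,0.08,0,0,0, 0,0,0.085,0.11,0,0,0, 0,0,0.085,0.135,0,0,0, 0,0,0.085,0.15,0,0,0, 0,0,0.085,0.153,0,0,0, 0,0,0.085,0.153,0,0,0, 0,0,0.085,0.153,0,0,0]'
python3 - <<'E'
from h import *
X=u2w(.1,0.0);goto([X[0],X[1],.285],95.07)
im,d,P=snap("wrist","w28")
im,d,P=snap("scene","s28");crop(im,220,80,420,240,4,"s28c")
E
```

```text
shift m [0.0003 0.0852 0.1551] turn deg [-0.02  0.2   0.05] | rows>= 4.244356717536656
t: 44.28
tool_pos: [0.6388, 0.0305, 0.302]
tool_rot: [-0.069, 1.573, 0.069]
contact_force: [0.6, -0.2, 0.1]
opening: -0.0003
shift m [ 0.017  -0.      0.0038] turn deg [-0.03 -0.16 -0.03] | rows>= 0.4178099230807302
```

View pics/s28c.png

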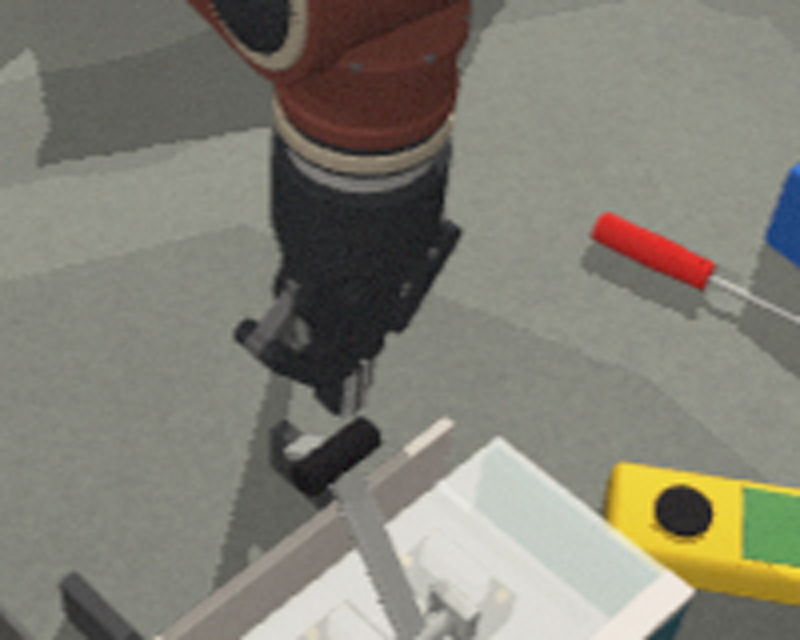

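View pics/w28.png

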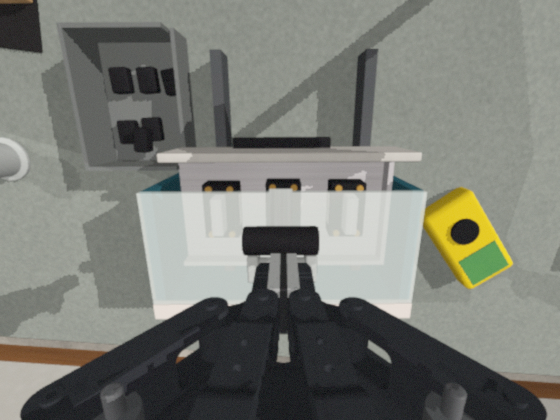

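```bash
python3 - <<'E'
from h import *
P=pose("wrist"); X=pz("wrist",281,241,.262,P); print(X,w2u(X)); print(pr("wrist",ctrl.get_obs()["tool_pos"],P), w2u(ctrl.get_obs()["tool_pos"]))
E
```

```text
[0.6404 0.0292 0.262 ] [ 0.0976 -0.0015]
(np.float64(283.0749109834141), np.float64(268.6700057783842)) [ 0.0962 -0.0001]
```

```bash

python3 -m handwheel '[0,0.015,0,0.004,0,0,0, 0,0.028,0,0.004,0,0,0, 0,0.036,0,0,0,0,0, 0,0.043,0,-0.006,0,0,0, 0,0.048,0,-0.011,0,0,0, 0,0.052,0,-0.015,0,0,0, 0,0.057,0,-0.019,0,0,0, 0,0.061,0,-0.023,0,0,0, 0,0.067,0,-0.026,0,0,0, 0,0.072,0,-0.03,0,0,0, 0,0.072,0,-0.03,0,0,0]'
python3 - <<'E'
from h import *
im,d,P=snap("wrist","w29"); print(w2u(ctrl.get_obs()["tool_pos"]))
im,d,P=snap("scene","s29");crop(im,220,80,420,240,4,"s29c")
E
```

```text
t: 45.3
tool_pos: [0.6079, 0.0277, 0.2295]
tool_rot: [-0.069, 1.574, 0.069]
contact_force: [-1.0, -0.5, -0.6]
opening: -0.0
[0.066  0.0001]
```

View pics/s29c.png

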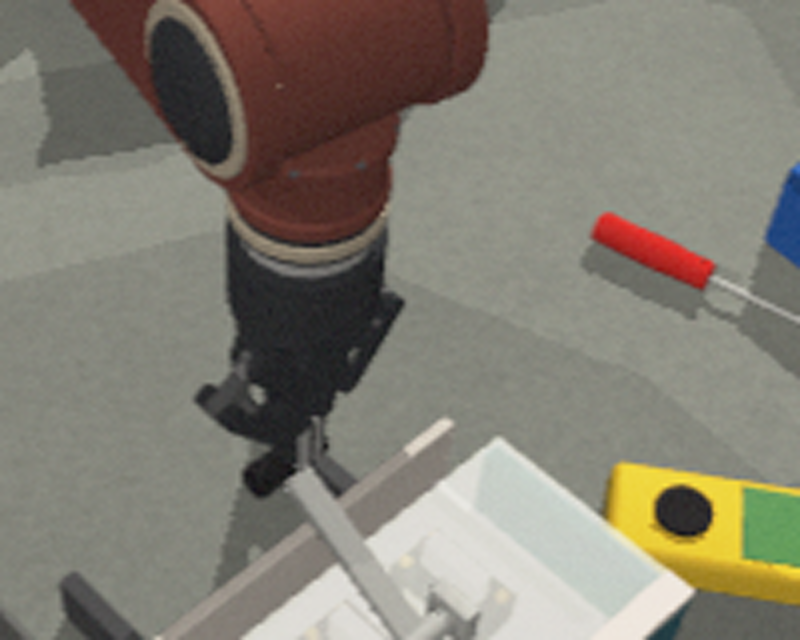

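View pics/w29.png

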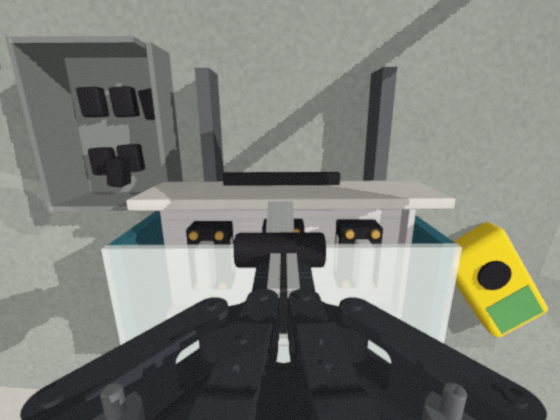

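```bash

python3 -m handwheel '[0,0.006,0,-0.004,0,0,0, 0,0.011,0,-0.006,0,0,0, 0,0.017,0,-0.009,0,0,0, 0,0.022,0,-0.011,0,0,0, 0,0.028,0,-0.013,0,0,0, 0,0.034,0,-0.014,0,0,0, 0,0.04,0,-0.016,0,0,0, 0,0.046,0,-0.017,0,0,0, 0,0.05,0,-0.018,0,0,0, 0,0.05,0,-0.018,0,0,0]'
python3 - <<'E'
from h import *
im,d,P=snap("wrist","w30"); print(w2u(ctrl.get_obs()["tool_pos"]))
im,d,P=snap("scene","s30");crop(im,220,80,420,240,4,"s30c")
E
```

```text
t: 46.23
tool_pos: [0.5914, 0.0264, 0.1802]
tool_rot: [-0.069, 1.571, 0.069]
contact_force: [-0.4, -0.1, -0.1]
opening: 0.0
[0.0488 0.    ]
```

View pics/s30c.png

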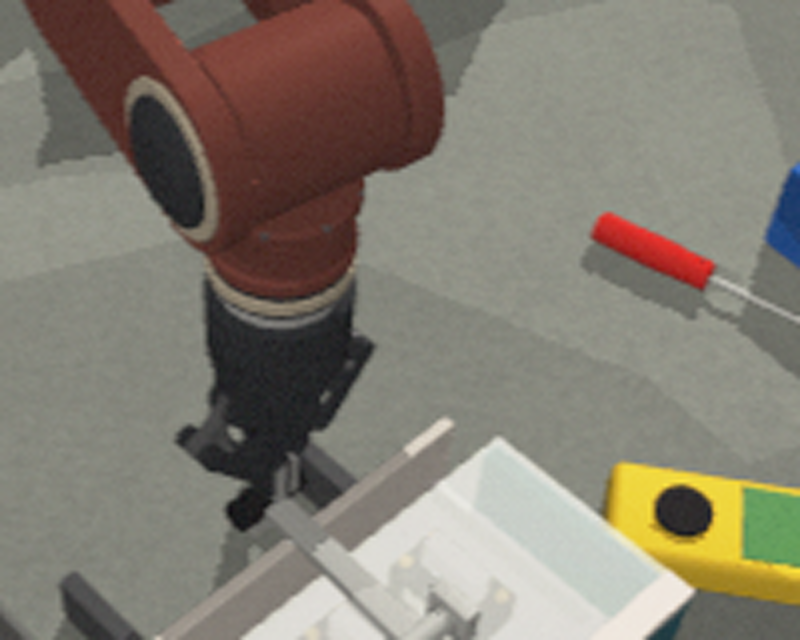

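View pics/w30.png

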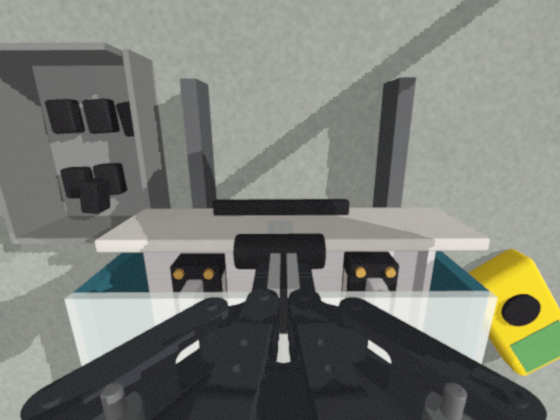

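```bash

python3 -m handwheel '[0,0.003,0,0,0,0,0, 0,0.006,0,0,0,0,0, 0,0.008,0,0,0,0,0, 0,0.008,0,0,0,0,0]'
python3 -m handwheel '[0,0.002,0,0,0,0,0, 0,0.004,0,0,0,0,0, 0,0.004,0,0,0,0,0]'
python3 -m handwheel '[0,0.002,0,0,0,0,0, 0,0.003,0,0,0,0,0, 0,0.003,0,0,0,0,0]'
```

```text
t: 46.67
tool_pos: [0.5918, 0.0263, 0.1733]
tool_rot: [-0.069, 1.57, 0.069]
contact_force: [-0.6, -0.1, 0.7]
opening: -0.0002
t: 46.92
tool_pos: [0.5919, 0.0263, 0.1694]
tool_rot: [-0.069, 1.57, 0.069]
contact_force: [0.8, -0.3, -0.0]
opening: 0.0
t: 47.17
tool_pos: [0.5921, 0.0263, 0.1679]
tool_rot: [-0.069, 1.569, 0.069]
contact_force: [-2.3, -0.3, 4.3]
opening: -0.0
```

```bash

python3 -m handwheel '[0,0.001,0,0,0,0,0, 0,0.002,0,0,0,0,0, 0,0.002,0,0,0,0,0]'
python3 -m handwheel '[0,0.001,0,0,0,0,0, 0,0.002,0,0,0,0,0, 0,0.002,0,0,0,0,0]'
```

```text
t: 47.42
tool_pos: [0.5922, 0.0263, 0.1676]
tool_rot: [-0.069, 1.569, 0.069]
contact_force: [-5.2, -0.3, 10.7]
opening: -0.0
t: 47.67
tool_pos: [0.5923, 0.0263, 0.1674]
tool_rot: [-0.07, 1.569, 0.069]
contact_force: [-9.3, -0.8, 17.8]
opening: 0.0003
```

```bash

python3 -m handwheel '[0,-0.006,0,0,0,0,0, 0,-0.03,0,0,0,0,0, 0,-0.07,0,0,0,0,0, 0,-0.11,0,0,0,0,0, 0,-0.15,0,-0.02,0,0,0, 0,-0.15,0,-0.06,0,0,0, 0,-0.15,0,-0.1,0,0,0, 0,-0.15,0,-0.12,0,0,0, 0,-0.15,0,-0.12,0,0,0]'
python3 - <<'E'
from h import *
im,d,P=snap("wrist","w31")
im,d,P=snap("scene","s31"); crop(im,160,140,420,320,3,"s31c")
im,d,P=snap("top","t31"); 
E
```

```text
t: 48.42
tool_pos: [0.47, 0.0157, 0.3134]
tool_rot: [-0.069, 1.568, 0.068]
contact_force: [0.7, -0.7, -0.0]
opening: 0.0002
```

View pics/s31c.png

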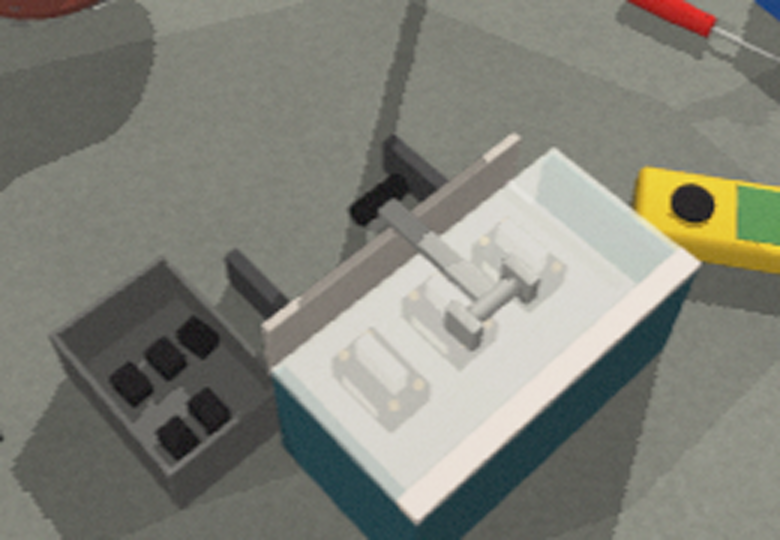

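View pics/w31.png

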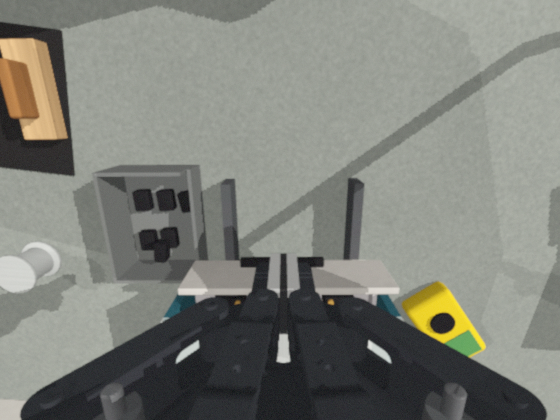

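View pics/t31.png

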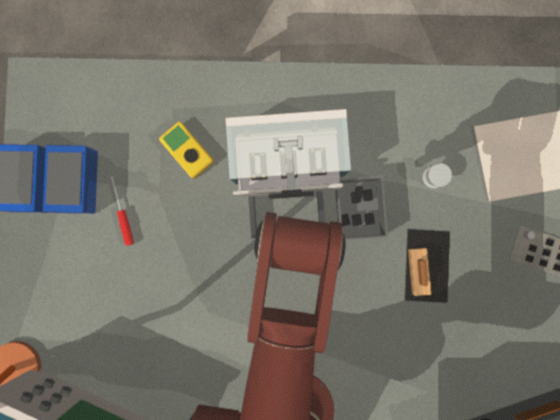

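```bash
python3 - <<'E'
from h import *
im=cv2.imread("pics/t31.png"); crop(im,390,210,470,310,6,"t31c")
E
```

```text
(no output)
```

View pics/t31c.png

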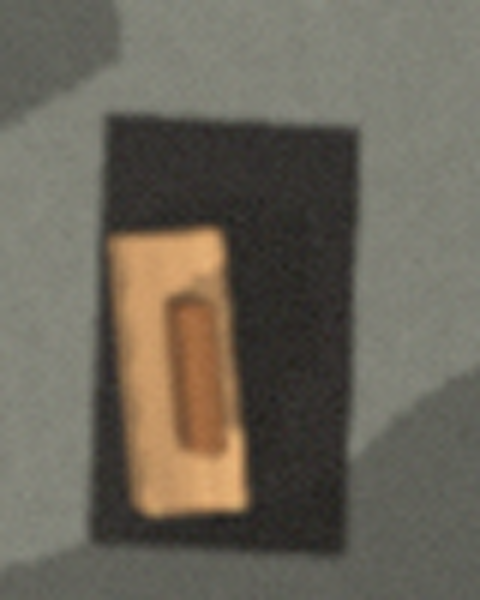

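```bash
python3 - <<'E'
from h import *
w=lambda c,z:pz("top",c[0]/6+390-.4,c[1]/6+210-.4,z)
m=[w(q,.004) for q in [(107,115),(358,128),(345,553),(90,541)]]; c=np.mean(m,0); dx=m[0]+m[1]-m[2]-m[3]; a=np.arctan2(dx[1],dx[0])
b=np.mean([w(q,.028) for q in [(110,236),(225,228),(248,507),(138,517)]],0)
h=np.mean([w(q,.060) for q in [(177,298),(213,296),(224,450),(188,452)]],0)
for k in (b,h):
    d=(k-c)[:2]; print(k,"mat frame",d@[np.cos(a),np.sin(a)],d@[-np.sin(a),np.cos(a)])
print(c,np.degrees(a))
goto([.38,-.33,.25],95)
E
```

```text
[ 0.3874 -0.3325  0.028 ] mat frame -0.016930939628238963 0.02744380349594517
[ 0.3893 -0.3319  0.06  ] mat frame -0.015007170434351229 0.02813701094876852
[ 0.4034 -0.3605  0.004 ] -1.7719407546725883
shift m [ 0.0627 -0.3363 -0.1227] turn deg [0.03 0.05 0.  ] | rows>= 8.714578502147198
```

```bash
python3 - <<'E'
from h import *
im,d,P=snap("scene","s32"); C=cloud("scene",d,P)
for n,(x,y) in dict(grip=(378,199),arm=(420,232),arm2=(460,270)).items():
    u,v=x/3+160,y/3+140; X=C[int(v),int(u)]; print(n,X,w2u(X))
im,d,P=snap("top","t32"); C=cloud("top",d,P)
for n,(x,y) in dict(h=(200,370),blk=(150,400),blk2=(160,260)).items():
    u,v=x/6+390,y/6+210; print(n,C[int(v),int(u)])
print(ctrl.get_obs()["contact_force"])
for a in (0,.1): 
    X=[*u2w(.170-.125*np.cos(a),0),.158+.125*np.sin(a)]; print(a,(np.array(pr("scene",X))-[160,140])*3)
E
```

```text
grip [0.5907 0.0197 0.1678] [ 0.0473 -0.0065]
arm [0.6318 0.0292 0.1622] [ 0.0891 -0.0007]
arm2 [0.6765 0.0313 0.1608] [ 0.1338 -0.0025]
h [ 0.3917 -0.3321  0.0592]
blk [ 0.3752 -0.3193  0.0303]
blk2 [ 0.4378 -0.3223  0.028 ]
[-0.1649  0.4055 -0.7991]
0 [382.0274 198.9157]
0.1 [382.7389 190.199 ]
```

```bash
python3 - <<'E'
from h import *
im,d,P=snap("top","t33"); C=cloud("top",d,P).reshape(-1,3); 
c,s=np.cos(UA),np.sin(UA); xy=(C[:,:2]-U)@np.array([[c,-s],[s,c]])
for lo,hi in [(-.13,-.09),(.09,.13)]:
    m=(abs(C[:,2]-.13)<.006)&(xy[:,1]>lo)&(xy[:,1]<hi)&(xy[:,0]<.09); print(m.sum(),xy[m,0].min(),np.median(xy[m,0]),xy[m,0].max())
d0=np.load("pics/top0.npy"); C=cloud("top",d0,P).reshape(-1,3); xy=(C[:,:2]-U)@np.array([[c,-s],[s,c]])
for lo,hi in [(-.13,-.09),(.09,.13)]:
    m=(abs(C[:,2]-.13)<.006)&(xy[:,1]>lo)&(xy[:,1]<hi)&(xy[:,0]<.09); print(m.sum(),xy[m,0].min(),np.median(xy[m,0]),xy[m,0].max())
E
```

```text
64 0.051181971122033286 0.05637447031263293 0.061433365900744635
63 0.050487949004320236 0.05486650325510117 0.060411907143821254
64 -0.08074611800862484 -0.07573343117392242 -0.07078970047676664
64 -0.08163199043909371 -0.07667520212098913 -0.07182319034464052
```

```bash
python3 - <<'E'
from station import ctrl
print(ctrl.get_obs()["t"]); print(ctrl.finish_job())
E
```

```text
48.7167
the job is handed in; nothing more can be done
None
```

I handed the job in at about 49 s of the 210 s allowed, with every step carried out; no verdict came back.

- **Chips:** I swept all six off the tray in one pass with the scraper. Depth readings before I stood the scraper back put them between 20 and 47 mm high inside the bin. Five show clearly in the last views and the sixth is partly hidden by the bin wall. The fingers stayed above the blade throughout.
- **Scraper:** It stands upright on its mat. After I put it down near the centre, it was knocked about 32 mm aside, to −16 mm in mat x and +28 mm in mat y. That is inside the ±60 and ±50 mm limits, so I left it there.
- **Modules:** All three that were present stand upright on the tray, visible through the clear roof.
- **Tray:** I pushed it against a hard stop; the force rose to 13 N without further movement.
- **Lever:** It is fully down on its stop. Its grip top reads 168 mm above the bench, as expected when level.
- **Bystanders:** The multimeter, spool and screwdriver look unmoved in the last pictures, judged by eye, and the arm was clear of everything.

**One disagreement:** The top camera put the tray travel at about 132 mm instead of 135 mm. I took this as calibration error, because the tray had hit its stop and the lever closed in front of it. Home counts from 129 mm, so that reading still passes.

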